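Tip out the V-blocks and set them up in a row

TASK

Lower the end gate of the tipping pan, tip the pan by its handle so that all the V-blocks in it slide out through the gate end onto the bench, then let the pan back down level and shut the gate. Set all the V-blocks upright side by side in one straight row on the low shelf: the first within a finger's width (15 mm) of the end stop, each next one beside it with a gap no wider than that, all standing squarely in the middle of the rubber strip with their grooves running straight across the shelf. Leave the two tins and the wire brush where they are.

Things in the scene. Friction and masses are not known exactly. Their poses are not given: they have to be found in the camera images.
- stand: fixed dark steel stand (262 x 115 mm) that carries the tipping pan, an open-topped aluminium tray; origin under its centre on the bench, z up. Its +y side is the pan's exit side; its x runs along the pan's width. The pan is 242 mm wide (x), 86 mm from back to exit (y), with walls 30 mm high and the top of its floor 40 mm above the bench
- pan_pivot (a point): middle of the pan's pivot line, along the stand's x at the lower edge of the exit side, 45 mm from the stand's centre and 37 mm above the bench. A slippery 2 mm landing plate lies before it, to 202 mm from the stand's centre. The pan holds four lanes, 57 mm wide, along y; a bar 38 mm above its floor keeps the blocks from being lifted out
- pan_handle (a point): middle of the pan's U-shaped handle: a round bar 12 mm thick, 90 mm long between its legs, along the stand's x, 45 mm above the rim of the back wall; 112 mm above the bench and 84 mm behind the pivot when the pan is level
- pan (a joint): tip angle of the pan in rad: 0 level on its rest, up to 0.8 with the back (handle) raised. It drops back by its own weight when let go. Loaded, it takes up to about 15 N at the handle. On its polished floor the blocks start to slide at about 0.3 rad; tip it to about 0.75 so that all come right off the gate
- gate (a joint): angle of the end gate relative to the pan, in rad: 0 shut (upright), 1.57 lowered, in line with the pan floor as a ramp. An aluminium flap, 240 x 36 mm, across the whole exit side, hinged along the pan's lower edge on the pivot line. Light hinge: past about 0.4 rad it falls open by its own weight; it stays upright when shut
- gate_lug (a point): grip point on the gate's lug, a level round rod 10 mm thick along the stand's x, carried on a crank from the gate's end, on the stand's -x side of the pan; the point lies 40 mm beyond the pan's side and 50 mm from the hinge line. Gate shut: 43 mm behind the hinge line, 62 mm above the bench; it swings over the top; lowered: 25 mm before the hinge line, 80 mm above the bench
- shelf: fixed low plywood bench shelf, board 150 mm deep (x) and 330 mm long (y), its top 20 mm above the bench; origin under its centre on the bench. A dark rubber strip 84 mm wide runs along the middle of the board (along y, centred on x = 0). An upright end stop, 38 mm high and 8 mm thick, stands at the +y end
- row_start (a point): on the board's top at the inner face of the end stop, in the middle of the rubber strip; the row starts here and runs along the shelf's -y
- grease_tin: bystander: taller round grease tin, 69 mm across, 61 mm high, origin under its centre
- rivet_tin: bystander: low round tin, 61 mm across, 37 mm high, origin under its centre
- wire_brush: bystander: cup wire brush, 62 mm across, 58 mm high, origin under its centre
- block_a: smooth ground-steel V-block, 60 x 50 x 34 mm, about 0.5 kg; origin at the centre of its underside, z up; the V groove lies open on top and runs along its x axis (the 60 mm length), y is across (50 mm). May be absent in a run
- block_b: smooth ground-steel V-block, 60 x 50 x 34 mm, about 0.5 kg; origin at the centre of its underside, z up; the V groove lies open on top and runs along its x axis (the 60 mm length), y is across (50 mm). May be absent in a run
- block_c: smooth ground-steel V-block, 60 x 50 x 34 mm, about 0.5 kg; origin at the centre of its underside, z up; the V groove lies open on top and runs along its x axis (the 60 mm length), y is across (50 mm). May be absent in a run
- block_d: smooth ground-steel V-block, 60 x 50 x 34 mm, about 0.5 kg; origin at the centre of its underside, z up; the V groove lies open on top and runs along its x axis (the 60 mm length), y is across (50 mm). May be absent in a run
Not all that is in view belongs to the job. Leave any purple look-alike of the block_c alone.

How it is judged:
On the way, in this order (a step that is already met when the one before it is completed fails the run):
1. the gate is lowered while the pan is level (value of joint gate above 1.3 rad and value of joint pan below 0.1 rad), for 0.2 s.
2. the pan is tipped with the gate lowered (value of joint gate above 1.2 rad and value of joint pan above 0.5 rad), for 0.1 s.
3. the pan is level again and every block is out of it (value of joint pan below 0.06 rad and y of each of block_a, block_b, block_c, block_d in the frame of stand above 0.08 m), for 0.2 s.
At the end, for the whole second after the job is handed in: Pan level, gate shut (under 0.15 rad). Each block at rest, upright on the board, centre within 14 mm of the strip's middle line, groove across the shelf within 0.17 rad; first block under 22 mm from the stop, each other under 22 mm (centres under 72 mm) from one nearer the stop (value of joint pan below 0.05 rad and value of joint gate below 0.15 rad and x of block_a in the frame of shelf between -0.014 and 0.014 m and z of block_a in the frame of shelf between 0.016 and 0.026 m and angle between each of block_a, block_b, block_c, block_d's own z axis and vertical below 0.1 rad and angle between the x axis of each of block_a, block_b, block_c, block_d and the x axis of shelf, either way round below 0.17 rad and linear speed of each of block_a, block_b, block_c, block_d below 0.02 m/s and (y of block_a in the frame of shelf above 0.11 m or (horizontal distance between block_a and block_b below 0.072 m and y of block_a in the frame of shelf below 0.09 m and y of block_b in the frame of shelf above 0.09 m) or (horizontal distance between block_a and block_b below 0.072 m and y of block_a in the frame of shelf below 0.05 m and y of block_b in the frame of shelf above 0.05 m) or (horizontal distance between block_a and block_b below 0.072 m and y of block_a in the frame of shelf below 0.01 m and y of block_b in the frame of shelf above 0.01 m) or (horizontal distance between block_a and block_b below 0.072 m and y of block_a in the frame of shelf below -0.03 m and y of block_b in the frame of shelf above -0.03 m) or (horizontal distance between block_a and block_b below 0.072 m and y of block_a in the frame of shelf below -0.07 m and y of block_b in the frame of shelf above -0.07 m) or (horizontal distance between block_a and block_b below 0.072 m and y of block_a in the frame of shelf below -0.11 m and y of block_b in the frame of shelf above -0.11 m) or (horizontal distance between block_a and block_c below 0.072 m and y of block_a in the frame of shelf below 0.09 m and y of block_c in the frame of shelf above 0.09 m) or (horizontal distance between block_a and block_c below 0.072 m and y of block_a in the frame of shelf below 0.05 m and y of block_c in the frame of shelf above 0.05 m) or (horizontal distance between block_a and block_c below 0.072 m and y of block_a in the frame of shelf below 0.01 m and y of block_c in the frame of shelf above 0.01 m) or (horizontal distance between block_a and block_c below 0.072 m and y of block_a in the frame of shelf below -0.03 m and y of block_c in the frame of shelf above -0.03 m) or (horizontal distance between block_a and block_c below 0.072 m and y of block_a in the frame of shelf below -0.07 m and y of block_c in the frame of shelf above -0.07 m) or (horizontal distance between block_a and block_c below 0.072 m and y of block_a in the frame of shelf below -0.11 m and y of block_c in the frame of shelf above -0.11 m) or (horizontal distance between block_a and block_d below 0.072 m and y of block_a in the frame of shelf below 0.09 m and y of block_d in the frame of shelf above 0.09 m) or (horizontal distance between block_a and block_d below 0.072 m and y of block_a in the frame of shelf below 0.05 m and y of block_d in the frame of shelf above 0.05 m) or (horizontal distance between block_a and block_d below 0.072 m and y of block_a in the frame of shelf below 0.01 m and y of block_d in the frame of shelf above 0.01 m) or (horizontal distance between block_a and block_d below 0.072 m and y of block_a in the frame of shelf below -0.03 m and y of block_d in the frame of shelf above -0.03 m) or (horizontal distance between block_a and block_d below 0.072 m and y of block_a in the frame of shelf below -0.07 m and y of block_d in the frame of shelf above -0.07 m) or (horizontal distance between block_a and block_d below 0.072 m and y of block_a in the frame of shelf below -0.11 m and y of block_d in the frame of shelf above -0.11 m)) and x of block_b in the frame of shelf between -0.014 and 0.014 m and z of block_b in the frame of shelf between 0.016 and 0.026 m and (y of block_b in the frame of shelf above 0.11 m or (horizontal distance between block_b and block_a below 0.072 m and y of block_b in the frame of shelf below 0.09 m and y of block_a in the frame of shelf above 0.09 m) or (horizontal distance between block_b and block_a below 0.072 m and y of block_b in the frame of shelf below 0.05 m and y of block_a in the frame of shelf above 0.05 m) or (horizontal distance between block_b and block_a below 0.072 m and y of block_b in the frame of shelf below 0.01 m and y of block_a in the frame of shelf above 0.01 m) or (horizontal distance between block_b and block_a below 0.072 m and y of block_b in the frame of shelf below -0.03 m and y of block_a in the frame of shelf above -0.03 m) or (horizontal distance between block_b and block_a below 0.072 m and y of block_b in the frame of shelf below -0.07 m and y of block_a in the frame of shelf above -0.07 m) or (horizontal distance between block_b and block_a below 0.072 m and y of block_b in the frame of shelf below -0.11 m and y of block_a in the frame of shelf above -0.11 m) or (horizontal distance between block_b and block_c below 0.072 m and y of block_b in the frame of shelf below 0.09 m and y of block_c in the frame of shelf above 0.09 m) or (horizontal distance between block_b and block_c below 0.072 m and y of block_b in the frame of shelf below 0.05 m and y of block_c in the frame of shelf above 0.05 m) or (horizontal distance between block_b and block_c below 0.072 m and y of block_b in the frame of shelf below 0.01 m and y of block_c in the frame of shelf above 0.01 m) or (horizontal distance between block_b and block_c below 0.072 m and y of block_b in the frame of shelf below -0.03 m and y of block_c in the frame of shelf above -0.03 m) or (horizontal distance between block_b and block_c below 0.072 m and y of block_b in the frame of shelf below -0.07 m and y of block_c in the frame of shelf above -0.07 m) or (horizontal distance between block_b and block_c below 0.072 m and y of block_b in the frame of shelf below -0.11 m and y of block_c in the frame of shelf above -0.11 m) or (horizontal distance between block_b and block_d below 0.072 m and y of block_b in the frame of shelf below 0.09 m and y of block_d in the frame of shelf above 0.09 m) or (horizontal distance between block_b and block_d below 0.072 m and y of block_b in the frame of shelf below 0.05 m and y of block_d in the frame of shelf above 0.05 m) or (horizontal distance between block_b and block_d below 0.072 m and y of block_b in the frame of shelf below 0.01 m and y of block_d in the frame of shelf above 0.01 m) or (horizontal distance between block_b and block_d below 0.072 m and y of block_b in the frame of shelf below -0.03 m and y of block_d in the frame of shelf above -0.03 m) or (horizontal distance between block_b and block_d below 0.072 m and y of block_b in the frame of shelf below -0.07 m and y of block_d in the frame of shelf above -0.07 m) or (horizontal distance between block_b and block_d below 0.072 m and y of block_b in the frame of shelf below -0.11 m and y of block_d in the frame of shelf above -0.11 m)) and x of block_c in the frame of shelf between -0.014 and 0.014 m and z of block_c in the frame of shelf between 0.016 and 0.026 m and (y of block_c in the frame of shelf above 0.11 m or (horizontal distance between block_c and block_a below 0.072 m and y of block_c in the frame of shelf below 0.09 m and y of block_a in the frame of shelf above 0.09 m) or (horizontal distance between block_c and block_a below 0.072 m and y of block_c in the frame of shelf below 0.05 m and y of block_a in the frame of shelf above 0.05 m) or (horizontal distance between block_c and block_a below 0.072 m and y of block_c in the frame of shelf below 0.01 m and y of block_a in the frame of shelf above 0.01 m) or (horizontal distance between block_c and block_a below 0.072 m and y of block_c in the frame of shelf below -0.03 m and y of block_a in the frame of shelf above -0.03 m) or (horizontal distance between block_c and block_a below 0.072 m and y of block_c in the frame of shelf below -0.07 m and y of block_a in the frame of shelf above -0.07 m) or (horizontal distance between block_c and block_a below 0.072 m and y of block_c in the frame of shelf below -0.11 m and y of block_a in the frame of shelf above -0.11 m) or (horizontal distance between block_c and block_b below 0.072 m and y of block_c in the frame of shelf below 0.09 m and y of block_b in the frame of shelf above 0.09 m) or (horizontal distance between block_c and block_b below 0.072 m and y of block_c in the frame of shelf below 0.05 m and y of block_b in the frame of shelf above 0.05 m) or (horizontal distance between block_c and block_b below 0.072 m and y of block_c in the frame of shelf below 0.01 m and y of block_b in the frame of shelf above 0.01 m) or (horizontal distance between block_c and block_b below 0.072 m and y of block_c in the frame of shelf below -0.03 m and y of block_b in the frame of shelf above -0.03 m) or (horizontal distance between block_c and block_b below 0.072 m and y of block_c in the frame of shelf below -0.07 m and y of block_b in the frame of shelf above -0.07 m) or (horizontal distance between block_c and block_b below 0.072 m and y of block_c in the frame of shelf below -0.11 m and y of block_b in the frame of shelf above -0.11 m) or (horizontal distance between block_c and block_d below 0.072 m and y of block_c in the frame of shelf below 0.09 m and y of block_d in the frame of shelf above 0.09 m) or (horizontal distance between block_c and block_d below 0.072 m and y of block_c in the frame of shelf below 0.05 m and y of block_d in the frame of shelf above 0.05 m) or (horizontal distance between block_c and block_d below 0.072 m and y of block_c in the frame of shelf below 0.01 m and y of block_d in the frame of shelf above 0.01 m) or (horizontal distance between block_c and block_d below 0.072 m and y of block_c in the frame of shelf below -0.03 m and y of block_d in the frame of shelf above -0.03 m) or (horizontal distance between block_c and block_d below 0.072 m and y of block_c in the frame of shelf below -0.07 m and y of block_d in the frame of shelf above -0.07 m) or (horizontal distance between block_c and block_d below 0.072 m and y of block_c in the frame of shelf below -0.11 m and y of block_d in the frame of shelf above -0.11 m)) and x of block_d in the frame of shelf between -0.014 and 0.014 m and z of block_d in the frame of shelf between 0.016 and 0.026 m and (y of block_d in the frame of shelf above 0.11 m or (horizontal distance between block_d and block_a below 0.072 m and y of block_d in the frame of shelf below 0.09 m and y of block_a in the frame of shelf above 0.09 m) or (horizontal distance between block_d and block_a below 0.072 m and y of block_d in the frame of shelf below 0.05 m and y of block_a in the frame of shelf above 0.05 m) or (horizontal distance between block_d and block_a below 0.072 m and y of block_d in the frame of shelf below 0.01 m and y of block_a in the frame of shelf above 0.01 m) or (horizontal distance between block_d and block_a below 0.072 m and y of block_d in the frame of shelf below -0.03 m and y of block_a in the frame of shelf above -0.03 m) or (horizontal distance between block_d and block_a below 0.072 m and y of block_d in the frame of shelf below -0.07 m and y of block_a in the frame of shelf above -0.07 m) or (horizontal distance between block_d and block_a below 0.072 m and y of block_d in the frame of shelf below -0.11 m and y of block_a in the frame of shelf above -0.11 m) or (horizontal distance between block_d and block_b below 0.072 m and y of block_d in the frame of shelf below 0.09 m and y of block_b in the frame of shelf above 0.09 m) or (horizontal distance between block_d and block_b below 0.072 m and y of block_d in the frame of shelf below 0.05 m and y of block_b in the frame of shelf above 0.05 m) or (horizontal distance between block_d and block_b below 0.072 m and y of block_d in the frame of shelf below 0.01 m and y of block_b in the frame of shelf above 0.01 m) or (horizontal distance between block_d and block_b below 0.072 m and y of block_d in the frame of shelf below -0.03 m and y of block_b in the frame of shelf above -0.03 m) or (horizontal distance between block_d and block_b below 0.072 m and y of block_d in the frame of shelf below -0.07 m and y of block_b in the frame of shelf above -0.07 m) or (horizontal distance between block_d and block_b below 0.072 m and y of block_d in the frame of shelf below -0.11 m and y of block_b in the frame of shelf above -0.11 m) or (horizontal distance between block_d and block_c below 0.072 m and y of block_d in the frame of shelf below 0.09 m and y of block_c in the frame of shelf above 0.09 m) or (horizontal distance between block_d and block_c below 0.072 m and y of block_d in the frame of shelf below 0.05 m and y of block_c in the frame of shelf above 0.05 m) or (horizontal distance between block_d and block_c below 0.072 m and y of block_d in the frame of shelf below 0.01 m and y of block_c in the frame of shelf above 0.01 m) or (horizontal distance between block_d and block_c below 0.072 m and y of block_d in the frame of shelf below -0.03 m and y of block_c in the frame of shelf above -0.03 m) or (horizontal distance between block_d and block_c below 0.072 m and y of block_d in the frame of shelf below -0.07 m and y of block_c in the frame of shelf above -0.07 m) or (horizontal distance between block_d and block_c below 0.072 m and y of block_d in the frame of shelf below -0.11 m and y of block_c in the frame of shelf above -0.11 m))); the robot touches nothing.
It fails at once if the grease tin is moved more than 30 mm (distance of grease_tin from where it was at the start of the episode above 0.03 m).
It fails at once if the rivet tin is moved more than 30 mm (distance of rivet_tin from where it was at the start of the episode above 0.03 m).
It fails at once if the wire brush is moved more than 30 mm (distance of wire_brush from where it was at the start of the episode above 0.03 m).
Of block_a, block_b, block_c, block_d only 2 to 4 are there at a start; the rules pass over those that are not, and their reading is None.
At some moment in a run one of block_a, block_b, block_c, block_d may be knocked a few centimetres aside while the robot is not near it.
It also fails if it takes over 210 s, if anything falls off the work surface, if the arm or the gripper's body presses on something with over 40 N, if the wrist force passes 120 N, or if a joint passes its speed limit or range.

ROBOT

A 7-joint arm with a two-finger parallel gripper is mounted at the origin on a cart in front of the work surface, level with it; the furniture and walls round the work are solid. World frame = base frame: x ahead of the robot, y to its left, z up, the work surface at z = 0. Lengths are in m, angles in rad, forces in N, time in s.
With the tool pointing down it reaches from about 0.4 to 0.9 m from the base axis. Payload 5.5 kg.
Tool frame: the origin (TCP) lies at the very end of the fingers, on their centre line; the grasp point (between the pads) lies behind it (arm.tcp_to_grasp is the y of the grasp point in the tool frame, in m); y points along the fingers, z is the direction in which the jaws open and shut, and the axes are right-handed (so a half turn about y gives the same grasp; the last joint's range is limited). The gripper opens to 92 mm and grips with 3 to 60 N. Pads are 19 mm wide; open, the fingers measure 130 mm over their backs; the gripper's body (75 mm by 190 mm) begins 47 mm behind the grasp point.
Start: joints at [1.505, 0.501, -0.427, 1.55, 0.221, 1.138, -0.21], TCP at [0.21, -0.615, 0.199] pointing down, gripper open.
Joint ranges: [-2.88, 2.88], [-0.31, 2.03], [-1.54, 1.56], [0.2, 2.42], [-1.41, 4.55], [0.19, 2.02], [-2.57, 2.57]. Speed limits (rad/s): [2.57, 2.57, 3.14, 3.14, 3.14, 3.14, 3.14].

INTERFACE

Orientations are given as a 3x3 rotation matrix whose columns are the frame's x, y, z axes.
In Python, from workcell import arm gives the robot as it stands.
- The arm moves only by the tool send_rows, never from a script. Its argument "steps" is a list of rows, each an object of numbers: "rx", "ry", "rz": the turn, a rotation vector about the tool's x, y, z in rad; "dx", "dy", "dz": the shift along the tool's x, y, z in m; "grip": the opening in per cent of the stroke, from 0 (shut) to 100 (fully open). A call has 1 to 12 rows; each row shifts and turns the pose as measured when the row begins, along the tool's axes as they then stand; what a row does not reach is not made up. A row lasts 1/12 s, in which the tool goes at most 41.7 mm and 7.16 degrees, less where a joint would pass 70% of its speed; a pose out of reach is approached as far as the arm can. A call is refused whole if a number of a shift passes 0.0417 or a number of a turn 0.125, either way. A call with a gripper value outside its range is refused whole. The fingers move at their own pace and stop on an object; the grip force is fixed at half the most. Time passes only in rows, so rows that do not move let the fingers close. It gives the time, the measured TCP pose, the force and the opening at its end, in the units of the state.
- arm.get_state(): the state, without advancing time (a new reading comes with each control period).
- arm.grab_frame(name): name is "scene" or "top" or "wrist"; returns (picture, depth): 420x560x3 uint8, blue, green, red; 420x560 float32, m along the optical axis (not along the pixel's ray), 0 where there is no reading.
- arm.camera_model(name): a dict with "fx", "fy", "cx", "cy" (pixels), "world_from_camera" (4x4, takes a point from camera to world coordinates); the wrist camera has in their place "mount" (4x4, takes a point from camera to tool coordinates, whose origin is the TCP and whose axes are the tool frame's). Camera axes: x right, y down, z forward; pixel columns grow to the right and rows downward; lengths in m; the calibration is good to about 2 mm. A picture is of the moment at which its call begins: read the wrist's pose just before it. camera_model takes no time and is no camera call.
- arm.finish_job(): hands the job in, once; it reports no verdict.
The state is a dict: "time": time; "joints": joint angles; "dq": joint speeds; "tau": joint torques, N m; "eef_pos": TCP position; "tcp_rot": TCP orientation; "force": force on the tool from outside, world axes, zero at the start; "wrist_torque": the same for the moment, N m; "finger_gap": opening from 0.0 (shut) to 1.0 (fully open).
Only numpy, scipy, OpenCV 4.12 (cv2) and the standard library are available. Lean on these libraries where they do the work, as an engineer would, in place of code of your own. Each camera call takes 0.05 s, during which the arm holds its last target.

## Working session

There is one attempt and no reset: what is moved stays moved. The work goes in short steps, Python scripts to look and compute and a tool call to move; the robot and the scene stay as the last step left them, time stands still between calls to the robot, and variables do not carry over. Pictures are saved under pics/ and viewed, and the job is handed in when it is done.

Besides the shell and the picture viewer there is one more tool, called after ">>>" by a JSON object that holds its "name" and its "arguments". send_rows: Moves the arm, as the interface text tells. Its arguments: {"type":"object","properties":{"steps":{"type":"array","items":{"type":"object","properties":{"rx":{"type":"number"},"ry":{"type":"number"},"rz":{"type":"number"},"dx":{"type":"number"},"dy":{"type":"number"},"dz":{"type":"number"},"grip":{"type":"number"}}}}},"required":["steps"]}

```bash
mkdir -p pics; ls; cat > h.py <<'E'
import numpy as np, cv2, sys
from workcell import arm
def st():
    s=arm.get_state()
    return s
def show():
    s=arm.get_state(); print('t',round(s['time'],2),'pos',np.round(s['eef_pos'],4),'F',np.round(s['force'],1),'gap',round(s['finger_gap'],3)); print(np.round(s['tcp_rot'],3).tolist(), 'q',np.round(s['joints'],3).tolist())
def grab(n,save=None):
    s=arm.get_state(); im,d=arm.grab_frame(n); m=arm.camera_model(n)
    if 'mount' in m:
        T=np.eye(4);T[:3,:3]=s['tcp_rot'];T[:3,3]=s['eef_pos'];W=T@np.array(m['mount'])
    else: W=np.array(m['world_from_camera'])
    np.savez('last_%s.npz'%n,im=im,d=d,W=W,k=[m['fx'],m['fy'],m['cx'],m['cy']])
    if save: cv2.imwrite('pics/'+save,im)
    return im,d
def load(n):
    z=np.load('last_%s.npz'%n); return z['im'],z['d'],z['W'],z['k']
def cloud(n):
    im,d,W,k=load(n); v,u=np.mgrid[:420,:560]
    P=np.stack([(u-k[2])/k[0]*d,(v-k[3])/k[1]*d,d],-1)@W[:3,:3].T+W[:3,3]
    P[d==0]=np.nan
    return P
def proj(n,p):
    im,d,W,k=load(n); c=(np.asarray(p)-W[:3,3])@W[:3,:3]; return np.stack([c[...,0]/c[...,2]*k[0]+k[2],c[...,1]/c[...,2]*k[1]+k[3]],-1)
def crop(n,u0,v0,u1,v1,f,out):
    im=load(n)[0][v0:v1,u0:u1]; cv2.imwrite('pics/'+out,cv2.resize(im,None,fx=f,fy=f,interpolation=cv2.INTER_CUBIC))
E
python3 - <<'E'
from h import *
show(); print(arm.tcp_to_grasp)
for n in ['scene','top','wrist']: grab(n,n+'0.png')
show()
E
```

```text
pics
t 0.0 pos [ 0.2096 -0.6145  0.1979] F [-0.1  0.8  1.5] gap 0.998
[[-0.946, -0.001, 0.323], [-0.323, 0.002, -0.946], [-0.0, -1.0, -0.002]] q [1.505, 0.502, -0.427, 1.551, 0.221, 1.138, -0.21]
-0.0188
t 0.15 pos [ 0.2097 -0.6147  0.1981] F [ 0.6 -0.1  0.2] gap 1.001
[[-0.946, -0.0, 0.323], [-0.323, 0.001, -0.946], [-0.0, -1.0, -0.001]] q [1.505, 0.502, -0.427, 1.551, 0.221, 1.138, -0.21]
```

View pics/scene0.png

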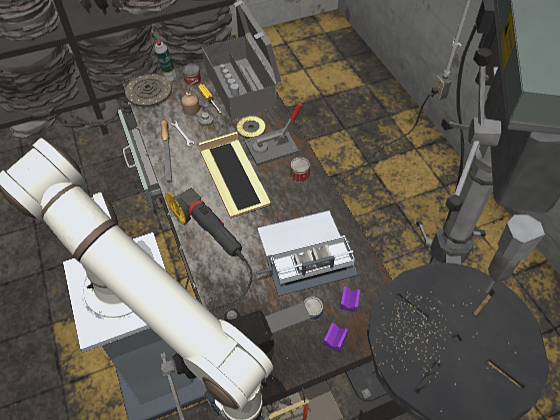

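View pics/top0.png

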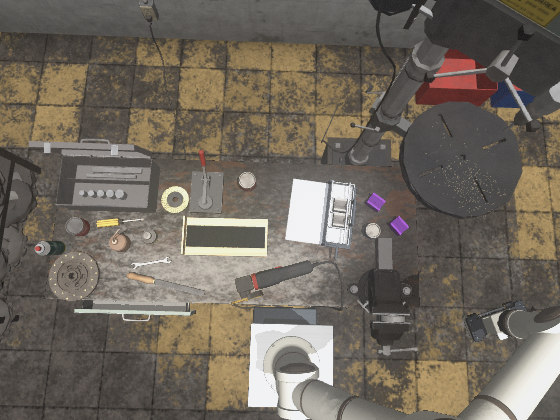

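View pics/wrist0.png

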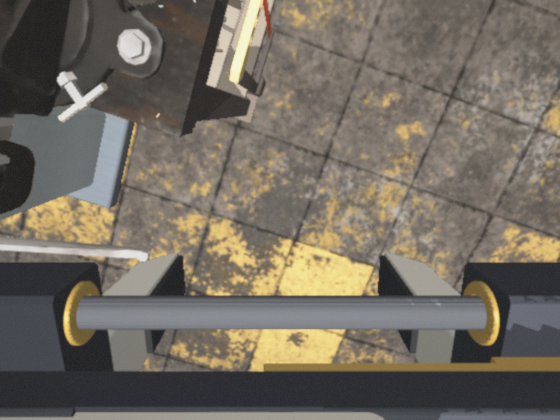

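```bash
python3 - <<'E'
from h import *
crop('top',270,155,430,265,5,'tc1.png'); crop('top',165,165,325,285,5,'tc2.png'); crop('scene',200,120,380,380,3,'sc1.png')
P=cloud('top')
for u,v in [(343,212),(290,180),(287,240),(325,246),(353,187),(348,245),(184,220),(267,220),(184,254),(267,254),(245,180),(373,230),(375,202),(400,226),(225,237),(385,255),(240,290)]:
    print((u,v),np.round(P[v,u],3))
E
```

```text
(343, 212) [ 0.587 -0.19   0.05 ]
(290, 180) [ 0.724  0.02  -0.002]
(287, 240) [ 0.475  0.026 -0.008]
(325, 246) [ 0.455 -0.128 -0.005]
(353, 187) [ 0.685 -0.228  0.066]
(348, 245) [ 0.462 -0.219  0.002]
(184, 220) [0.534 0.43  0.057]
(267, 220) [0.55  0.109 0.022]
(184, 254) [0.405 0.429 0.02 ]
(267, 254) [0.416 0.105 0.002]
(245, 180) [0.703 0.201 0.055]
(373, 230) [ 0.521 -0.313  0.031]
(375, 202) [ 0.638 -0.327  0.02 ]
(400, 226) [ 0.543 -0.428  0.014]
(225, 237) [0.477 0.273 0.017]
(385, 255) [ 0.419 -0.341  0.092]
(240, 290) [0.275 0.199 0.09 ]
```

View pics/tc1.png

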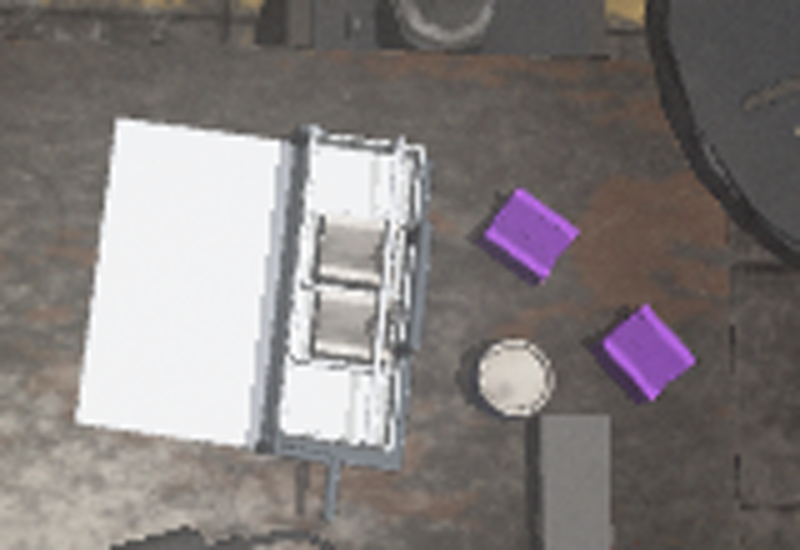

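View pics/tc2.png

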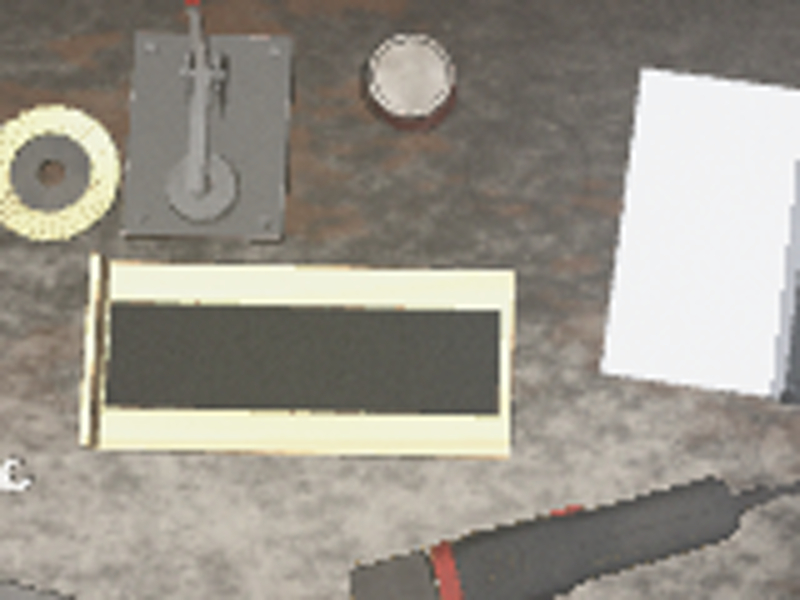

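View pics/sc1.png

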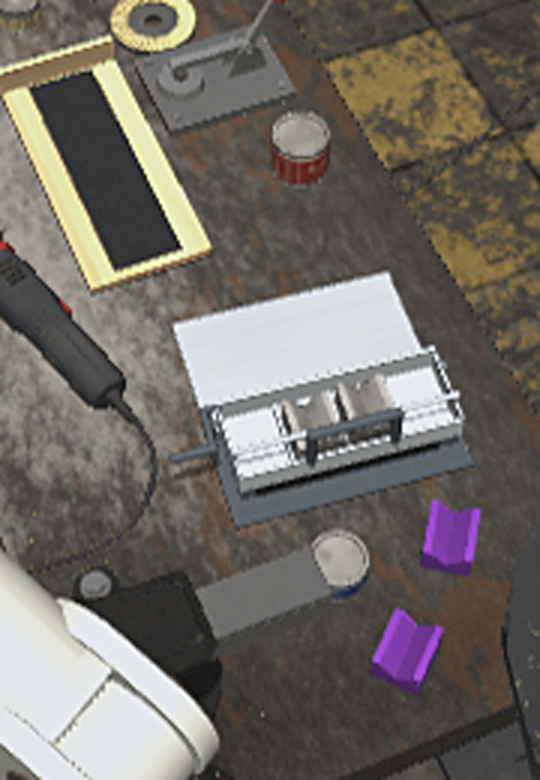

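```bash
python3 - <<'E'
from h import *
P=cloud('top')
for u,v in [(370,300),(390,310),(390,340),(385,280),(460,160),(430,190),(400,345),(350,290),(410,290),(425,60),(340,150),(130,135),(280,270)]:
    print((u,v),np.round(P[v,u],3))
# stand rough
im,d,W,k=load('top')
def onz(u,v,z):
    r=W[:3,:3]@np.array([(u-k[2])/k[0],(v-k[3])/k[1],1]); return W[:3,3]+r*(z-W[2,3])/r[2]
a=onz(293.2,178.6,.002);b=onz(285.6,239.6,.002);print(a,b,np.linalg.norm(a-b))
# block depth
print(np.round(P[200:230:3,330:356:3,2],3))
E
```

```text
(370, 300) [ 0.251 -0.285  0.077]
(390, 310) [ 0.221 -0.338  0.146]
(390, 340) [ 0.112 -0.351  0.093]
(385, 280) [ 0.325 -0.332  0.115]
(460, 160) [ 0.766 -0.594  0.2  ]
(430, 190) [ 0.649 -0.477  0.201]
(400, 345) [-0.032 -0.683 -0.799]
(350, 290) [ 0.285 -0.224  0.01 ]
(410, 290) [ 0.291 -0.46   0.014]
(425, 60) [ 0.926 -0.323  0.571]
(340, 150) [ 1.018 -0.267 -0.432]
(130, 135) [ 1.207  1.011 -0.809]
(280, 270) [0.352 0.053 0.084]
[0.72967184 0.00660678 0.002     ] [0.47571444 0.03192495 0.002     ] 0.2552163272075746
[[ 0.071  0.033  0.064  0.075  0.078  0.075  0.08   0.048  0.116]
 [ 0.075  0.051  0.057  0.057  0.06   0.064  0.082  0.068  0.119]
 [ 0.069  0.057  0.065  0.059  0.055  0.058  0.058  0.06   0.115]
 [ 0.041  0.074  0.072  0.073  0.08   0.068    nan  0.067  0.119]
 [ 0.046  0.052  0.052  0.038  0.048  0.057  0.035  0.074  0.123]
 [ 0.041  0.061  0.074  0.072  0.068  0.075  0.075  0.065  0.116]
 [ 0.044  0.063  0.061  0.06   0.063  0.065  0.071  0.005  0.115]
 [ 0.034  0.067  0.063  0.062  0.058  0.083  0.038  0.119  0.113]
 [ 0.038  0.07   0.074  0.074  0.077  0.086  0.036  0.11  -0.004]
 [ 0.049  0.057  0.056  0.034  0.048  0.091  0.047  0.005 -0.001]]
```

>>> {"name": "send_rows", "arguments": {"steps": [{"dy":-0.04},{"dy":-0.04},{"dy":-0.04},{"dy":-0.04},{"dy":-0.02}]}}

```text
$.steps[0]: bad value
```

>>> {"name": "send_rows", "arguments": {"steps": [{"dx":0,"dy":-0.04,"dz":0,"rx":0,"ry":0,"rz":0,"grip":100},{"dx":0,"dy":-0.04,"dz":0,"rx":0,"ry":0,"rz":0,"grip":100},{"dx":0,"dy":-0.04,"dz":0,"rx":0,"ry":0,"rz":0,"grip":100},{"dx":0,"dy":-0.04,"dz":0,"rx":0,"ry":0,"rz":0,"grip":100}]}}

```text
time: 0.48
eef_pos: [0.2062, -0.6083, 0.3486]
tcp_rot: [[-0.946, -0.009, 0.323], [-0.324, 0.028, -0.946], [-0.0, -1.0, -0.029]]
force: [0.8, -1.1, -0.2]
finger_gap: 0.999
```

>>> {"name": "send_rows", "arguments": {"steps": [{"dx":-0.03,"dy":0,"dz":-0.022,"rx":0,"ry":0,"rz":0,"grip":100},{"dx":-0.03,"dy":0,"dz":-0.022,"rx":0,"ry":0,"rz":0,"grip":100},{"dx":-0.03,"dy":0,"dz":-0.022,"rx":0,"ry":0,"rz":0,"grip":100},{"dx":-0.03,"dy":0,"dz":-0.022,"rx":0,"ry":0,"rz":0,"grip":100},{"dx":-0.03,"dy":0,"dz":-0.022,"rx":0,"ry":0,"rz":0,"grip":100},{"dx":-0.03,"dy":0,"dz":-0.022,"rx":0,"ry":0,"rz":0,"grip":100},{"dx":-0.03,"dy":0,"dz":-0.022,"rx":0,"ry":0,"rz":0,"grip":100},{"dx":-0.03,"dy":0,"dz":-0.022,"rx":0,"ry":0,"rz":0,"grip":100},{"dx":-0.03,"dy":0,"dz":-0.022,"rx":0,"ry":0,"rz":0,"grip":100},{"dx":-0.03,"dy":0,"dz":-0.022,"rx":0,"ry":0,"rz":0,"grip":100}]}}

```text
time: 1.32
eef_pos: [0.4225, -0.306, 0.361]
tcp_rot: [[-0.953, -0.006, 0.302], [-0.302, 0.006, -0.953], [0.004, -1.0, -0.008]]
force: [1.1, -0.8, 0.1]
finger_gap: 1.0
```

>>> {"name": "send_rows", "arguments": {"steps": [{"dx":0,"dy":0,"dz":0,"rx":0,"ry":0.1,"rz":0,"grip":100},{"dx":0,"dy":0,"dz":0,"rx":0,"ry":0.1,"rz":0,"grip":100},{"dx":0,"dy":0,"dz":0,"rx":0,"ry":0.1,"rz":0,"grip":100},{"dx":0,"dy":0,"dz":0,"rx":0,"ry":0.1,"rz":0,"grip":100},{"dx":0,"dy":0,"dz":0,"rx":0,"ry":0,"rz":0,"grip":100}]}}

```text
time: 1.73
eef_pos: [0.4299, -0.2914, 0.3612]
tcp_rot: [[-0.996, -0.004, -0.088], [0.088, 0.009, -0.996], [0.005, -1.0, -0.009]]
force: [-0.1, -0.5, 0.1]
finger_gap: 1.0
```

```bash
python3 - <<'E'
from h import *
show(); grab('wrist','w1.png')
E
```

```text
t 1.73 pos [ 0.4299 -0.2914  0.3612] F [-0.1 -0.5  0.1] gap 1.0
[[-0.996, -0.004, -0.088], [0.088, 0.009, -0.996], [0.005, -1.0, -0.009]] q [1.096, 0.161, -0.622, 1.637, 0.089, 1.383, -1.196]
```

View pics/w1.png

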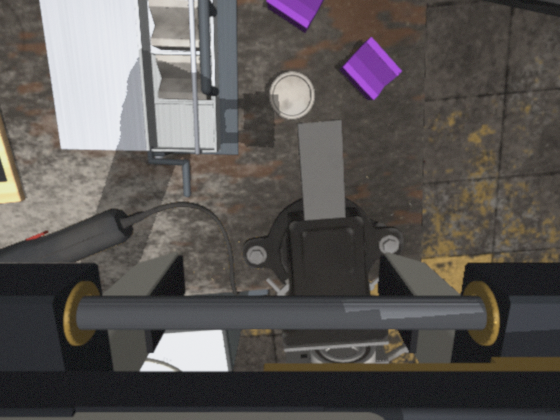

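>>> {"name": "send_rows", "arguments": {"steps": [{"dx":-0.002,"dy":-0.01,"dz":-0.03,"rx":0,"ry":0,"rz":0,"grip":100},{"dx":-0.002,"dy":-0.01,"dz":-0.03,"rx":0,"ry":0,"rz":0,"grip":100},{"dx":-0.002,"dy":-0.01,"dz":-0.03,"rx":0,"ry":0,"rz":0,"grip":100},{"dx":-0.002,"dy":-0.01,"dz":-0.03,"rx":0,"ry":0,"rz":0,"grip":100},{"dx":0,"dy":0,"dz":0,"rx":0,"ry":0,"rz":0,"grip":100},{"dx":0,"dy":0,"dz":0,"rx":0,"ry":0,"rz":0,"grip":100}]}}

```text
time: 2.28
eef_pos: [0.446, -0.1706, 0.4019]
tcp_rot: [[-0.998, -0.008, -0.068], [0.068, 0.011, -0.998], [0.009, -1.0, -0.011]]
force: [-0.5, -0.8, -0.9]
finger_gap: 1.002
```

```bash
python3 - <<'E'
from h import *
show(); grab('wrist','w2.png')
E
```

```text
t 2.28 pos [ 0.446  -0.1706  0.4019] F [-0.5 -0.8 -0.9] gap 1.002
[[-0.998, -0.008, -0.068], [0.068, 0.011, -0.998], [0.009, -1.0, -0.011]] q [0.995, 0.059, -0.709, 1.648, 0.03, 1.459, -1.355]
```

View pics/w2.png

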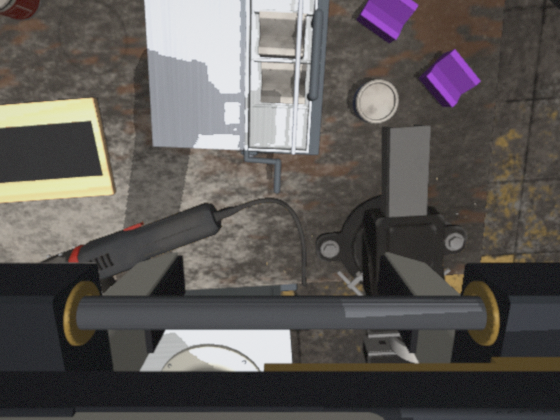

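```bash
python3 - <<'E'
from h import *
P=cloud('wrist')
def med(u,v,r=1): 
    q=P[v-r:v+r+1,u-r:u+r+1].reshape(-1,3); return np.round(np.nanmedian(q,0),4)
for p in [(277,165),(277,175),(277,185),(317,90),(319,60),(320,25),(152,148),(242,150),(320,150),(296,150),(377,101),(405,170),(404,240),(225,215),(190,225)]: print(p,med(*p))
# stand model guess
c=np.array([.583,-.182]);
for yaw in [-0.1]:
    R=np.array([[np.cos(yaw),-np.sin(yaw)],[np.sin(yaw),np.cos(yaw)]])
    for n,q in dict(lug=(-.161,.002,.062),hand=(0,-.039,.112),plateL=(-.12,.202,.002),standc=(-.131,-.0575,0)).items():
        w=np.r_[c+R@q[:2],q[2]]; print(n,np.round(w,4),np.round(proj('wrist',w),1))
crop('wrist',140,0,340,200,4,'wc2.png')
E
```

```text
(277, 165) [ 0.4435 -0.1605  0.067 ]
(277, 175) [ 0.4289 -0.1594  0.0663]
(277, 185) [ 0.4146 -0.1584  0.0669]
(317, 90) [ 0.5393 -0.2175  0.1162]
(319, 60) [ 0.5731 -0.2213  0.1168]
(320, 25) [ 0.6106 -0.2239  0.1178]
(152, 148) [4.742e-01 3.960e-02 2.000e-04]
(242, 150) [ 0.4647 -0.1098  0.0317]
(320, 150) [ 0.4529 -0.2285  0.0008]
(296, 150) [ 0.4635 -0.1889  0.0675]
(377, 101) [ 0.5213 -0.3107  0.0332]
(405, 170) [ 0.4288 -0.3345  0.0937]
(404, 240) [ 0.3361 -0.3286  0.1159]
(225, 215) [ 0.3752 -0.0783  0.071 ]
(190, 225) [ 0.3689 -0.0297  0.0885]
lug [ 0.423  -0.1639  0.062 ] [280.4 178.3]
hand [ 0.5791 -0.2208  0.112 ] [318.   55.1]
plateL [0.4838 0.031  0.002 ] [155.7 141.7]
standc [ 0.4469 -0.2261  0.    ] [318.6 153.8]
```

View pics/wc2.png

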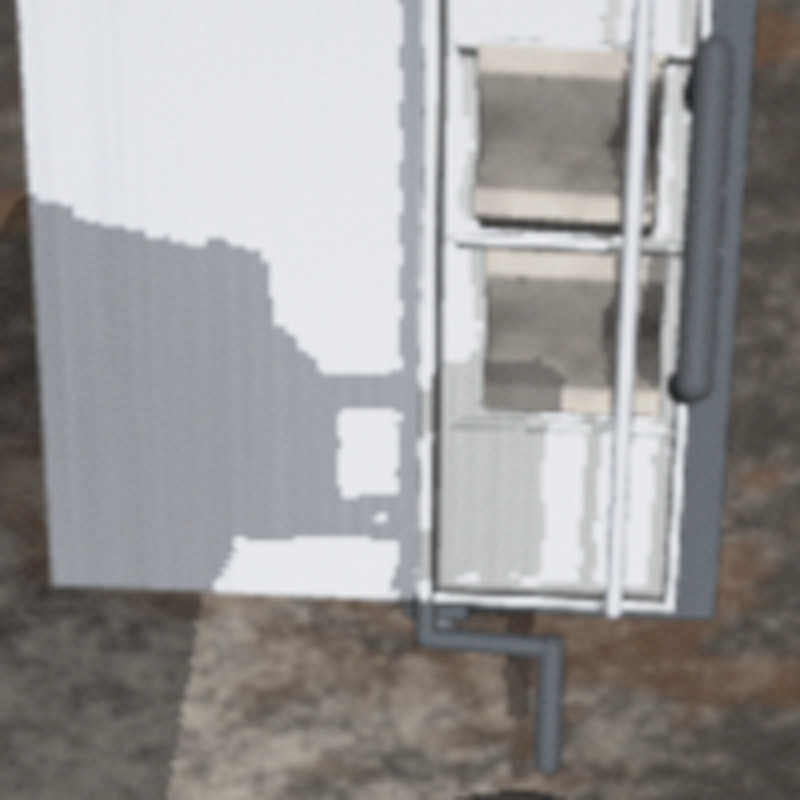

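```bash
cat >> h.py <<'E'
from scipy.spatial.transform import Rotation as Ro
def Rt(psi,flip=1):
    c,s=np.cos(psi),np.sin(psi); x=flip*np.array([-c,-s,0]);y=np.array([0,0,-1.]);z=np.cross(x,y); return np.stack([x,y,z],1)
def go(p,psi,flip=1,grip=100,R=None):
    s=arm.get_state(); C=np.array(s['tcp_rot']); v=C.T@(np.array(p)-s['eef_pos']); R=Rt(psi,flip) if R is None else R
    w=Ro.from_matrix(C.T@R).as_rotvec(); n=int(np.ceil(max(np.linalg.norm(v)/.035,np.linalg.norm(w)/.1)))
    print('total d',np.round(v,4),'r',np.round(w,3),'n',n)
    print('per',np.round(v/max(n,1),4),np.round(w/max(n,1),3)); print('q',np.round(s['joints'],2).tolist(),'t',round(s['time'],2))
E
python3 -c "
from h import *
go((.425,-.16,.12),-.09)"
```

```text
total d [ 0.0198  0.2824 -0.0051] r [0.011 0.022 0.008] n 9
per [ 0.0022  0.0314 -0.0006] [0.001 0.002 0.001]
q [1.0, 0.06, -0.71, 1.65, 0.03, 1.46, -1.36] t 2.33
```

>>> {"name": "send_rows", "arguments": {"steps": [{"dx":0.002,"dy":0.03,"dz":-0.001,"rx":0.001,"ry":0.002,"rz":0.001,"grip":50},{"dx":0.002,"dy":0.03,"dz":-0.001,"rx":0.001,"ry":0.002,"rz":0.001,"grip":50},{"dx":0.002,"dy":0.03,"dz":-0.001,"rx":0.001,"ry":0.002,"rz":0.001,"grip":50},{"dx":0.002,"dy":0.03,"dz":-0.001,"rx":0.001,"ry":0.002,"rz":0.001,"grip":50},{"dx":0.002,"dy":0.03,"dz":-0.001,"rx":0.001,"ry":0.002,"rz":0.001,"grip":50},{"dx":0.002,"dy":0.03,"dz":-0.001,"rx":0.001,"ry":0.002,"rz":0.001,"grip":50},{"dx":0.002,"dy":0.03,"dz":-0.001,"rx":0.001,"ry":0.002,"rz":0.001,"grip":50},{"dx":0.002,"dy":0.03,"dz":-0.001,"rx":0.001,"ry":0.002,"rz":0.001,"grip":50},{"dx":0.002,"dy":0.03,"dz":-0.001,"rx":0.001,"ry":0.002,"rz":0.001,"grip":50},{"dx":0,"dy":0,"dz":0,"rx":0,"ry":0,"rz":0,"grip":50}]}}

```text
time: 3.17
eef_pos: [0.4254, -0.1698, 0.1198]
tcp_rot: [[-0.996, 0.004, -0.085], [0.085, -0.001, -0.996], [-0.004, -1.0, 0.001]]
force: [-0.5, 0.3, -0.4]
finger_gap: 0.502
```

```bash
python3 -c "
from h import *
go((.425,-.16,.043),-.09);show();grab('wrist','w3.png')"
```

```text
total d [ 0.0016  0.0768 -0.0098] r [-0.001  0.005 -0.004] n 3
per [ 0.0005  0.0256 -0.0033] [-0.     0.002 -0.001]
q [0.91, 0.3, -0.67, 2.09, 0.25, 0.83, -1.57] t 3.17
t 3.17 pos [ 0.4254 -0.1698  0.1198] F [-0.5  0.3 -0.4] gap 0.502
[[-0.996, 0.004, -0.085], [0.085, -0.001, -0.996], [-0.004, -1.0, 0.001]] q [0.91, 0.299, -0.672, 2.087, 0.251, 0.83, -1.567]
```

View pics/w3.png

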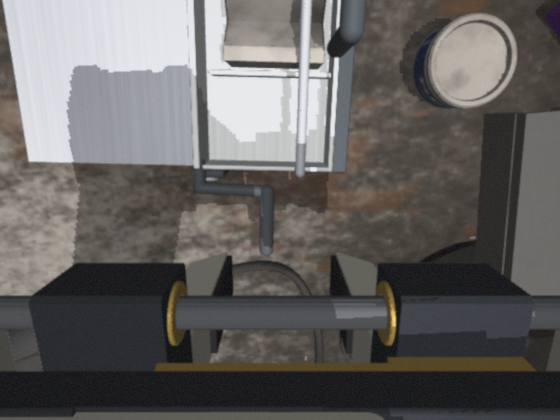

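```bash
python3 -c "
from h import *
P=cloud('wrist')
for u,v in [(267,205),(267,220),(267,235),(267,245),(267,250),(303,120),(350,30),(347,50)]: print(u,v,np.round(np.nanmedian(P[v-1:v+2,u-1:u+2].reshape(-1,3),0),4))
print(proj('wrist',[.425,-.16,.062]),proj('wrist',[.425,-.17,.062]))
"
```

```text
267 205 [ 0.4394 -0.1607  0.0671]
267 220 [ 0.429  -0.1597  0.0676]
267 235 [ 0.4182 -0.1587  0.0671]
267 245 [ 0.4111 -0.158   0.0672]
267 250 [ 0.4071 -0.1576  0.067 ]
303 120 [ 0.4933 -0.1879  0.0844]
350 30 [ 0.533  -0.211   0.1182]
347 50 [ 0.5283 -0.2142  0.0897]
[268.23583045 223.18860377] [282.45045036 221.99987943]
```

>>> {"name": "send_rows", "arguments": {"steps": [{"dx":0.001,"dy":0,"dz":-0.0105,"rx":0,"ry":0.004,"rz":-0.004,"grip":50},{"dx":0,"dy":0.03,"dz":0,"rx":0,"ry":0,"rz":0,"grip":50},{"dx":0,"dy":0.03,"dz":0,"rx":0,"ry":0,"rz":0,"grip":50},{"dx":0,"dy":0.017,"dz":0,"rx":0,"ry":0,"rz":0,"grip":50},{"dx":0,"dy":0,"dz":0,"rx":0,"ry":0,"rz":0,"grip":50}]}}

```text
time: 3.63
eef_pos: [0.4372, -0.1636, 0.0522]
tcp_rot: [[-0.996, 0.017, -0.093], [0.093, -0.009, -0.996], [-0.018, -1.0, 0.007]]
force: [-0.0, 1.2, -0.2]
finger_gap: 0.497
```

```bash
python3 -c "
from h import *
go((.425,-.1592,.043),-.09);show();grab('wrist','w4.png')"
```

```text
total d [ 0.0127  0.009  -0.0034] r [-0.007 -0.003 -0.018] n 1
per [ 0.0127  0.009  -0.0034] [-0.007 -0.003 -0.018]
q [0.81, 0.42, -0.6, 2.13, 0.39, 0.68, -1.72] t 3.63
t 3.63 pos [ 0.4372 -0.1636  0.0522] F [-0.   1.2 -0.2] gap 0.497
[[-0.996, 0.017, -0.093], [0.093, -0.009, -0.996], [-0.018, -1.0, 0.007]] q [0.812, 0.422, -0.603, 2.126, 0.387, 0.679, -1.715]
```

View pics/w4.png

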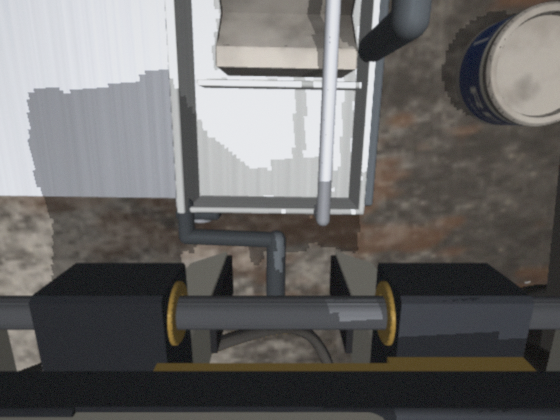

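>>> {"name": "send_rows", "arguments": {"steps": [{"dx":0.0125,"dy":0.009,"dz":-0.0035,"rx":-0.007,"ry":-0.003,"rz":-0.018,"grip":50},{"dx":0,"dy":0,"dz":0,"rx":0,"ry":0,"rz":0,"grip":50}]}}

```text
time: 3.85
eef_pos: [0.4285, -0.1596, 0.0473]
tcp_rot: [[-0.996, 0.005, -0.089], [0.089, -0.003, -0.996], [-0.005, -1.0, 0.002]]
force: [-1.6, 0.1, -0.3]
finger_gap: 0.499
```

```bash
python3 -c "
from h import *
go((.425,-.1592,.043),-.09)"
```

```text
total d [ 0.0036  0.0043 -0.0001] r [-0.002  0.001 -0.005] n 1
per [ 0.0036  0.0043 -0.0001] [-0.002  0.001 -0.005]
q [0.81, 0.43, -0.6, 2.14, 0.39, 0.68, -1.71] t 3.85
```

>>> {"name": "send_rows", "arguments": {"steps": [{"dx":0.0036,"dy":0.0043,"dz":0,"rx":-0.002,"ry":0,"rz":-0.005,"grip":50},{"dx":0,"dy":0,"dz":0,"rx":0,"ry":0,"rz":0,"grip":0},{"dx":0,"dy":0,"dz":0,"rx":0,"ry":0,"rz":0,"grip":0},{"dx":0,"dy":0,"dz":0,"rx":0,"ry":0,"rz":0,"grip":0},{"dx":0,"dy":0,"dz":0,"rx":0,"ry":0,"rz":0,"grip":0},{"dx":0,"dy":0,"dz":0,"rx":0,"ry":0,"rz":0,"grip":0}]}}

```text
time: 4.35
eef_pos: [0.4277, -0.1611, 0.0471]
tcp_rot: [[-0.996, 0.006, -0.09], [0.09, -0.005, -0.996], [-0.007, -1.0, 0.004]]
force: [-1.1, 0.3, -0.1]
finger_gap: 0.188
```

```bash
python3 -c "
from h import *
go((.425,-.1592,.043),-.09);show()"
```

```text
total d [ 0.0029  0.0041 -0.0016] r [-0.004 -0.    -0.007] n 1
per [ 0.0029  0.0041 -0.0016] [-0.004 -0.    -0.007]
q [0.81, 0.42, -0.6, 2.14, 0.39, 0.67, -1.71] t 4.35
t 4.35 pos [ 0.4277 -0.1611  0.0471] F [-1.1  0.3 -0.1] gap 0.188
[[-0.996, 0.006, -0.09], [0.09, -0.005, -0.996], [-0.007, -1.0, 0.004]] q [0.814, 0.425, -0.603, 2.14, 0.388, 0.675, -1.714]
```

>>> {"name": "send_rows", "arguments": {"steps": [{"dx":0,"dy":0.002,"dz":0,"rx":0,"ry":0,"rz":0,"grip":0},{"dx":0,"dy":0.002,"dz":0,"rx":0,"ry":0,"rz":0,"grip":0},{"dx":0,"dy":0,"dz":0,"rx":0,"ry":0,"rz":0,"grip":0},{"dx":0,"dy":0,"dz":0,"rx":0,"ry":0,"rz":0,"grip":0}]}}

```text
time: 4.68
eef_pos: [0.428, -0.1612, 0.0429]
tcp_rot: [[-0.996, 0.007, -0.09], [0.09, -0.005, -0.996], [-0.007, -1.0, 0.004]]
force: [0.2, 0.1, -0.1]
finger_gap: 0.002
```

```bash
python3 -c "
from h import *
show()
p=np.array(arm.get_state()['eef_pos'])
"
```

```text
t 4.68 pos [ 0.428  -0.1612  0.0429] F [ 0.2  0.1 -0.1] gap 0.002
[[-0.996, 0.007, -0.09], [0.09, -0.005, -0.996], [-0.007, -1.0, 0.004]] q [0.809, 0.433, -0.596, 2.142, 0.397, 0.666, -1.721]
```

```bash
python3 -c "
from h import *
grab('wrist','w5.png');grab('top');crop('top',310,180,390,270,7,'t5.png');grab('scene');crop('scene',220,200,380,330,5,'s5.png')"
```

```text
(no output)
```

View pics/w5.png

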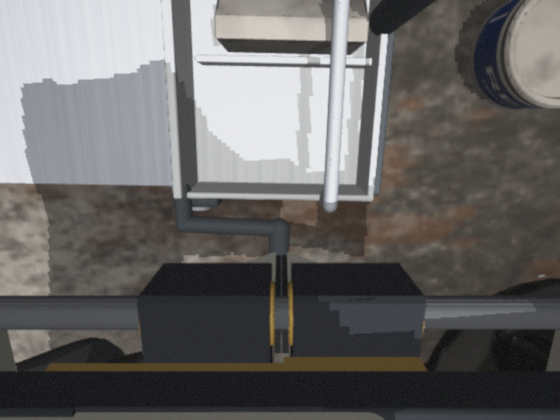

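View pics/s5.png

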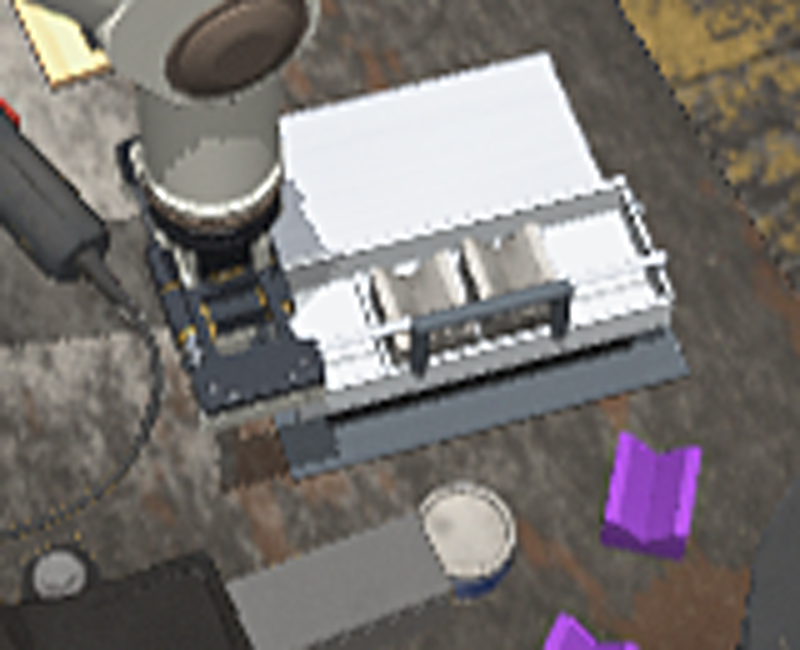

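```bash
python3 -c "
from h import *
crop('wrist',170,170,400,370,3,'w5c.png')
P=cloud('wrist')
for u,v in [(281,225),(281,245),(281,255),(281,262),(281,280),(240,310),(300,300),(281,350)]: print(u,v,np.round(P[v,u],4))
print(proj('wrist',[[.428,-.1612,.062],[.4185,-.1612,.062],[.4375,-.1612,.0625],[.4375,-.1612,.043]]))
"
```

```text
281 225 [ 0.4508 -0.1623  0.0666]
281 245 [ 0.4413 -0.1614  0.0679]
281 255 [ 0.4378 -0.1611  0.0717]
281 262 [ 0.4381 -0.161   0.0807]
281 280 [ 0.4332 -0.1605  0.0884]
240 310 [ 0.4619 -0.1541  0.161 ]
300 300 [ 0.4628 -0.1669  0.1604]
281 350 [ 0.3351 -0.152  -0.0004]
[[282.99806781 266.0630809 ]
 [284.69498432 283.45160801]
 [281.25899893 248.54396323]
 [281.04159841 235.65775793]]
```

View pics/w5c.png

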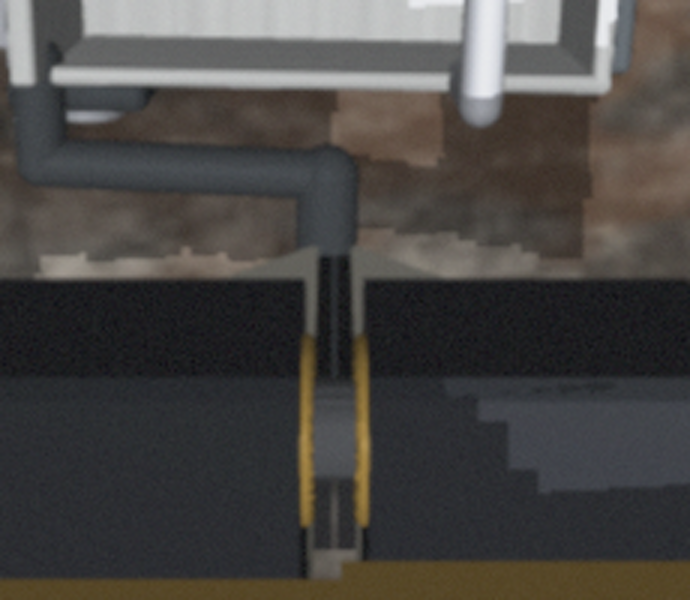

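>>> {"name": "send_rows", "arguments": {"steps": [{"dx":0,"dy":-0.006,"dz":-0.003,"rx":0,"ry":0,"rz":0,"grip":0},{"dx":0,"dy":-0.006,"dz":-0.003,"rx":0,"ry":0,"rz":0,"grip":0}]}}

```text
time: 5.0
eef_pos: [0.4275, -0.1549, 0.0546]
tcp_rot: [[-0.996, 0.004, -0.091], [0.091, -0.004, -0.996], [-0.005, -1.0, 0.003]]
force: [1.3, 0.5, 0.8]
finger_gap: 0.003
```

```bash
python3 -c "
from h import *
show();grab('wrist','w6.png');crop('wrist',170,170,400,370,3,'w6c.png')
"
```

```text
t 5.0 pos [ 0.4275 -0.1549  0.0546] F [1.3 0.5 0.8] gap 0.003
[[-0.996, 0.004, -0.091], [0.091, -0.004, -0.996], [-0.005, -1.0, 0.003]] q [0.813, 0.409, -0.614, 2.14, 0.373, 0.69, -1.714]
```

View pics/w6c.png

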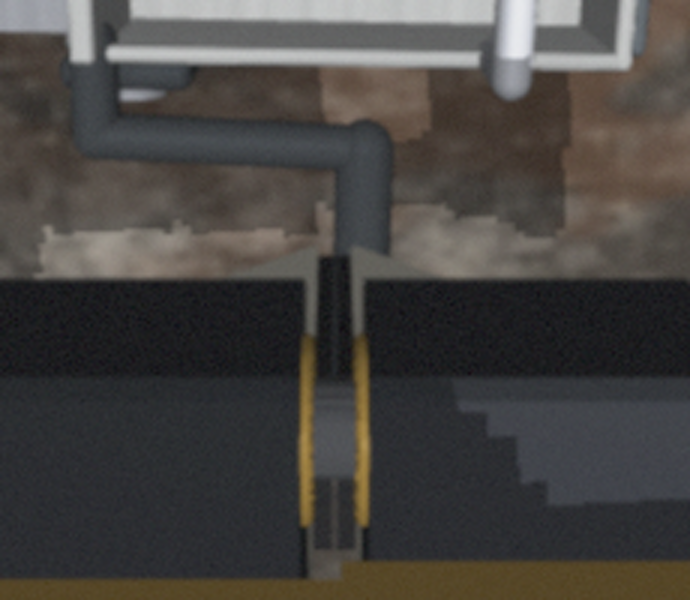

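```bash
python3 -c "
from h import *
P=cloud('wrist')
for u,v in [(290,220),(290,230),(290,240),(290,247),(275,250),(281,262),(255,255),(281,280),(281,310),(281,340)]: print(u,v,np.round(P[v,u],4))
grab('top');crop('top',300,190,380,270,8,'t6.png')
"
```

```text
290 220 [ 0.4487 -0.1604  0.0661]
290 230 [ 0.4436 -0.16    0.0667]
290 240 [ 0.4391 -0.1595  0.0689]
290 247 [ 0.4352 -0.1592  0.0685]
275 250 [ 0.4076 -0.1481 -0.0011]
281 262 [ 0.4371 -0.1547  0.0911]
255 255 [ 4.054e-01 -1.336e-01 -4.000e-04]
281 280 [ 0.4325 -0.1542  0.0995]
281 310 [ 0.4567 -0.1562  0.1656]
281 340 [ 0.3353 -0.1457  0.0006]
```

View pics/t6.png

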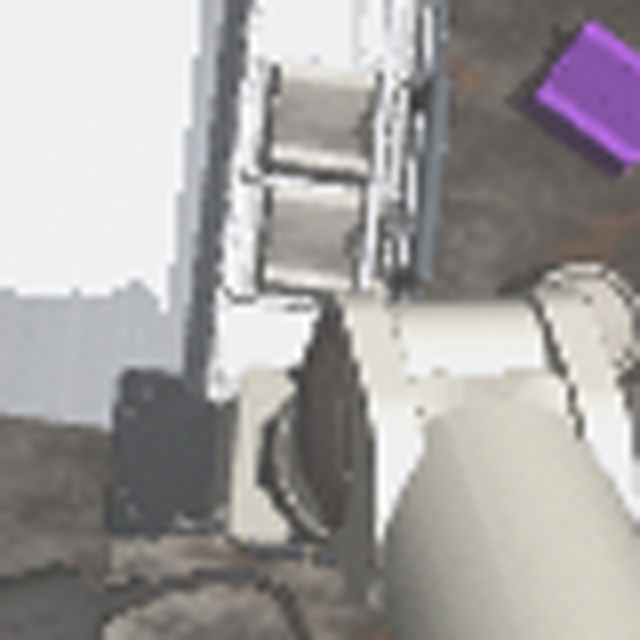

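>>> {"name": "send_rows", "arguments": {"steps": [{"dx":0,"dy":-0.03,"dz":0.005,"rx":0,"ry":0,"rz":0,"grip":0},{"dx":0,"dy":-0.02,"dz":0,"rx":0,"ry":0,"rz":0,"grip":40},{"dx":0,"dy":0,"dz":0,"rx":0,"ry":0,"rz":0,"grip":40},{"dx":0,"dy":0,"dz":0,"rx":0,"ry":0,"rz":0,"grip":40},{"dx":0,"dy":0,"dz":0,"rx":0,"ry":0,"rz":0,"grip":40}]}}

```text
time: 5.52
eef_pos: [0.4276, -0.1591, 0.1073]
tcp_rot: [[-0.996, 0.007, -0.089], [0.089, -0.005, -0.996], [-0.007, -1.0, 0.004]]
force: [-0.3, -0.0, -0.8]
finger_gap: 0.245
```

```bash
python3 -c "
from h import *
show();grab('wrist','w7.png');P=cloud('wrist');s=arm.get_state()
Q=(P-s['eef_pos'])@np.array(s['tcp_rot'])
import sys
m=(Q[...,1]>-.12)&(Q[...,1]<.03)&(abs(Q[...,0])<.05)
v,u=np.where(m)
q=Q[m]; print(len(q)); 
for lo in np.arange(-.12,.03,.01):
    k=(q[:,1]>=lo)&(q[:,1]<lo+.01); 
    if k.sum(): print(round(lo,3),k.sum(),np.round(q[k].min(0),3),np.round(q[k].max(0),3),'u',u[k].min(),u[k].max(),'v',v[k].min(),v[k].max())
"
```

```text
t 5.52 pos [ 0.4276 -0.1591  0.1073] F [-0.3 -0.  -0.8] gap 0.245
[[-0.996, 0.007, -0.089], [0.089, -0.005, -0.996], [-0.007, -1.0, 0.004]] q [0.883, 0.316, -0.673, 2.104, 0.279, 0.799, -1.621]
45815
-0.12 29270 [-0.038 -0.12  -0.068] [-0.015 -0.11   0.065] u 0 559 v 278 370
-0.11 7360 [-0.038 -0.11  -0.08 ] [-0.005 -0.1    0.067] u 0 559 v 262 370
-0.1 1668 [-0.037 -0.1   -0.081] [ 0.001 -0.09   0.079] u 0 559 v 262 370
-0.09 278 [-0.011 -0.09  -0.015] [ 0.008 -0.08   0.013] u 237 326 v 329 362
-0.08 490 [-0.012 -0.08  -0.015] [ 0.011 -0.07   0.016] u 241 330 v 294 362
-0.07 500 [-0.012 -0.07  -0.02 ] [ 0.009 -0.06   0.018] u 231 331 v 281 345
-0.06 575 [-0.012 -0.06  -0.021] [-0.002 -0.05   0.02 ] u 231 332 v 270 294
-0.05 584 [-0.012 -0.05  -0.026] [ 0.004 -0.04   0.023] u 222 337 v 260 294
-0.04 522 [-0.012 -0.04  -0.026] [ 0.007 -0.03   0.025] u 223 341 v 252 294
-0.03 37 [-0.012 -0.03  -0.016] [ 0.009 -0.028  0.016] u 248 318 v 252 291
-0.01 1 [ 0.049 -0.     0.153] [ 0.049 -0.     0.153] u 545 545 v 331 331
-0.0 42 [0.049 0.    0.144] [0.05  0.002 0.161] u 527 555 v 329 331
0.01 2595 [-0.05   0.012  0.149] [0.036 0.02  0.17 ] u 533 559 v 156 294
0.02 1893 [-0.05   0.02   0.019] [0.042 0.03  0.159] u 314 549 v 154 294
```

View pics/w7.png

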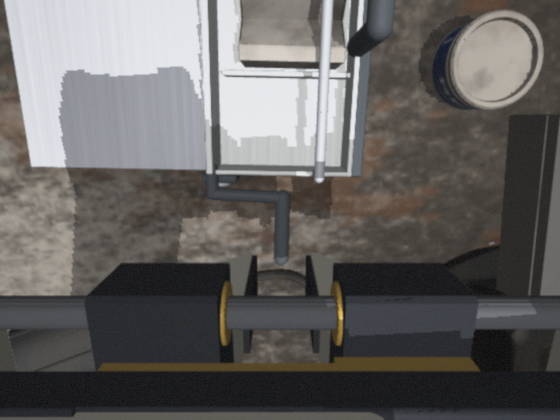

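>>> {"name": "send_rows", "arguments": {"steps": [{"dx":0.002,"dy":0.03,"dz":0,"rx":0,"ry":0,"rz":-0.005,"grip":50},{"dx":0.002,"dy":0.03,"dz":0,"rx":0,"ry":0,"rz":0,"grip":50},{"dx":0.002,"dy":0.02,"dz":0,"rx":0,"ry":0,"rz":0,"grip":50},{"dx":0.002,"dy":0.01,"dz":0,"rx":0,"ry":0,"rz":0,"grip":50},{"dx":0,"dy":0,"dz":0,"rx":0,"ry":0,"rz":0,"grip":50}]}}

```text
time: 5.98
eef_pos: [0.4186, -0.1585, 0.0111]
tcp_rot: [[-0.996, -0.0, -0.089], [0.089, -0.004, -0.996], [-0.0, -1.0, 0.004]]
force: [-1.0, -0.2, -0.5]
finger_gap: 0.497
```

```bash
python3 -c "
from h import *
go((.425,-.160,.017),-.09);show()"
```

```text
total d [-0.0065 -0.0059  0.001 ] r [-0.004  0.001 -0.   ] n 1
per [-0.0065 -0.0059  0.001 ] [-0.004  0.001 -0.   ]
q [0.78, 0.48, -0.56, 2.17, 0.46, 0.6, -1.78] t 5.98
t 5.98 pos [ 0.4186 -0.1585  0.0111] F [-1.  -0.2 -0.5] gap 0.497
[[-0.996, -0.0, -0.089], [0.089, -0.004, -0.996], [-0.0, -1.0, 0.004]] q [0.775, 0.484, -0.558, 2.171, 0.458, 0.6, -1.776]
```

>>> {"name": "send_rows", "arguments": {"steps": [{"dx":-0.0065,"dy":-0.004,"dz":0.001,"rx":-0.004,"ry":0,"rz":0,"grip":50},{"dx":0,"dy":0,"dz":0,"rx":0,"ry":0,"rz":0,"grip":0},{"dx":0,"dy":0,"dz":0,"rx":0,"ry":0,"rz":0,"grip":0},{"dx":0,"dy":0,"dz":0,"rx":0,"ry":0,"rz":0,"grip":0},{"dx":0,"dy":0,"dz":0,"rx":0,"ry":0,"rz":0,"grip":0},{"dx":0,"dy":0,"dz":0,"rx":0,"ry":0,"rz":0,"grip":0},{"dx":0,"dy":0,"dz":0,"rx":0,"ry":0,"rz":0,"grip":0},{"dx":0,"dy":0,"dz":0,"rx":0,"ry":0,"rz":0,"grip":0},{"dx":0,"dy":0,"dz":0,"rx":0,"ry":0,"rz":0,"grip":0}]}}

```text
time: 6.73
eef_pos: [0.4274, -0.1595, 0.0172]
tcp_rot: [[-0.996, 0.003, -0.088], [0.088, 0.001, -0.996], [-0.003, -1.0, -0.001]]
force: [0.6, 0.2, -2.2]
finger_gap: 0.098
```

```bash
python3 -c "
from h import *
go((.425,-.160,.017),-.09);show()"
```

```text
total d [0.0023 0.0002 0.0007] r [ 0.001  0.002 -0.003] n 1
per [0.0023 0.0002 0.0007] [ 0.001  0.002 -0.003]
q [0.78, 0.48, -0.57, 2.15, 0.44, 0.62, -1.76] t 6.73
t 6.73 pos [ 0.4274 -0.1595  0.0172] F [ 0.6  0.2 -2.2] gap 0.098
[[-0.996, 0.003, -0.088], [0.088, 0.001, -0.996], [-0.003, -1.0, -0.001]] q [0.784, 0.484, -0.57, 2.15, 0.444, 0.62, -1.76]
```

>>> {"name": "send_rows", "arguments": {"steps": [{"dx":0,"dy":-0.008,"dz":-0.006,"rx":0,"ry":0,"rz":0,"grip":0},{"dx":0,"dy":-0.007,"dz":-0.007,"rx":0,"ry":0,"rz":0,"grip":0},{"dx":0,"dy":-0.005,"dz":-0.0085,"rx":0,"ry":0,"rz":0,"grip":0},{"dx":0,"dy":-0.0035,"dz":-0.0095,"rx":0,"ry":0,"rz":0,"grip":0},{"dx":0,"dy":0,"dz":0,"rx":0,"ry":0,"rz":0,"grip":0}]}}

```text
time: 7.15
eef_pos: [0.4308, -0.1294, 0.0437]
tcp_rot: [[-0.996, 0.004, -0.091], [0.091, -0.003, -0.996], [-0.004, -1.0, 0.003]]
force: [2.9, -0.1, -9.5]
finger_gap: 0.097
```

```bash
python3 -c "
from h import *
show();grab('wrist','w8.png')"
```

```text
t 7.15 pos [ 0.4308 -0.1294  0.0437] F [ 2.9 -0.1 -9.5] gap 0.097
[[-0.996, 0.004, -0.091], [0.091, -0.003, -0.996], [-0.004, -1.0, 0.003]] q [0.756, 0.425, -0.612, 2.156, 0.398, 0.665, -1.794]
```

View pics/w8.png

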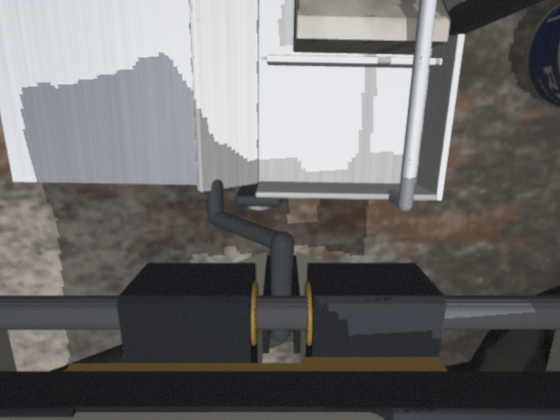

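>>> {"name": "send_rows", "arguments": {"steps": [{"dx":0,"dy":0.0015,"dz":-0.0098,"rx":0,"ry":0,"rz":0,"grip":0},{"dx":0,"dy":0.0015,"dz":-0.0098,"rx":0,"ry":0,"rz":0,"grip":0},{"dx":0,"dy":0.003,"dz":-0.0096,"rx":0,"ry":0,"rz":0,"grip":0},{"dx":0,"dy":0.003,"dz":-0.0085,"rx":0,"ry":0,"rz":0,"grip":0},{"dx":0,"dy":0,"dz":0,"rx":0,"ry":0,"rz":0,"grip":0}]}}

```text
time: 7.62
eef_pos: [0.4346, -0.0968, 0.0388]
tcp_rot: [[-0.996, 0.004, -0.094], [0.094, -0.015, -0.995], [-0.005, -1.0, 0.014]]
force: [2.2, -1.7, -4.8]
finger_gap: 0.095
```

```bash
python3 -c "
from h import *
show();grab('wrist','w9.png')"
```

```text
t 7.62 pos [ 0.4346 -0.0968  0.0388] F [ 2.2 -1.7 -4.8] gap 0.095
[[-0.996, 0.004, -0.094], [0.094, -0.015, -0.995], [-0.005, -1.0, 0.014]] q [0.666, 0.426, -0.604, 2.17, 0.422, 0.652, -1.901]
```

View pics/w9.png

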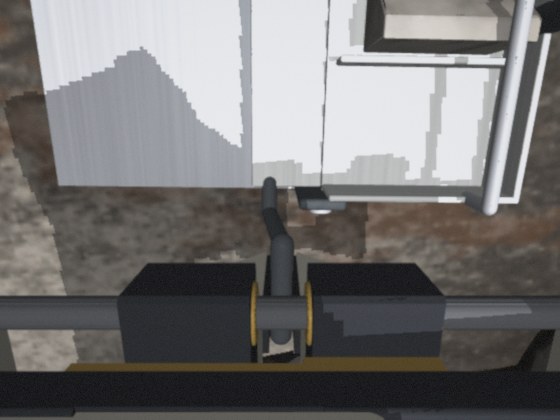

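>>> {"name": "send_rows", "arguments": {"steps": [{"dx":0,"dy":0.004,"dz":-0.006,"rx":0,"ry":0,"rz":0,"grip":0},{"dx":0,"dy":0.002,"dz":-0.002,"rx":0,"ry":0,"rz":0,"grip":0},{"dx":0,"dy":0,"dz":0,"rx":0,"ry":0,"rz":0,"grip":50},{"dx":0,"dy":0,"dz":0,"rx":0,"ry":0,"rz":0,"grip":50},{"dx":0,"dy":0,"dz":0,"rx":0,"ry":0,"rz":0,"grip":50},{"dx":0,"dy":0,"dz":0,"rx":0,"ry":0,"rz":0,"grip":50},{"dx":0,"dy":0,"dz":0,"rx":0,"ry":0,"rz":0,"grip":50}]}}

```text
time: 8.25
eef_pos: [0.4349, -0.0915, 0.0351]
tcp_rot: [[-0.995, 0.001, -0.096], [0.096, -0.019, -0.995], [-0.003, -1.0, 0.018]]
force: [0.2, -1.0, -0.5]
finger_gap: 0.416
```

```bash
python3 -c "
from h import *
show();grab('wrist','w10.png');P=cloud('wrist')
go((.53,-.22,.17),-.09)
s=arm.get_state()
for u,v in [(225,60),(270,60),(230,120),(270,120),(245,120)]: print(u,v,np.round(P[v,u],4))"
```

```text
t 8.25 pos [ 0.4349 -0.0915  0.0351] F [ 0.2 -1.  -0.5] gap 0.416
[[-0.995, 0.001, -0.096], [0.096, -0.019, -0.995], [-0.003, -1.0, 0.018]] q [0.644, 0.432, -0.597, 2.172, 0.433, 0.647, -1.928]
total d [-0.1075 -0.1325  0.1212] r [-0.018 -0.006 -0.003] n 6
per [-0.0179 -0.0221  0.0202] [-0.003 -0.001 -0.   ]
q [0.64, 0.43, -0.6, 2.17, 0.43, 0.65, -1.93] t 8.3
225 60 [ 0.5392 -0.07    0.0011]
270 60 [ 0.532  -0.0949  0.038 ]
230 120 [ 0.5067 -0.0684  0.0013]
270 120 [ 0.5051 -0.092   0.0365]
245 120 [ 0.5058 -0.0772  0.0031]
```

View pics/w10.png

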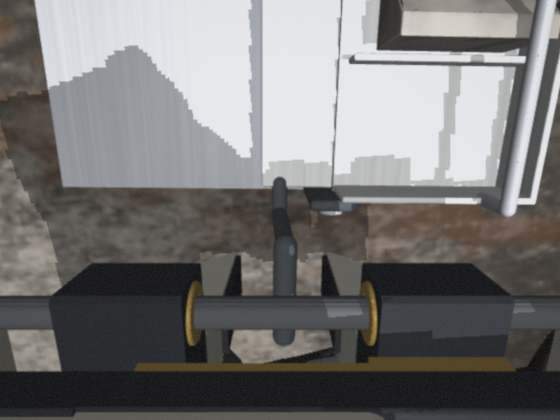

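>>> {"name": "send_rows", "arguments": {"steps": [{"dx":0,"dy":-0.03,"dz":0,"rx":-0.018,"ry":-0.006,"rz":0,"grip":50},{"dx":0,"dy":-0.035,"dz":0,"rx":0,"ry":0,"rz":0,"grip":50},{"dx":0,"dy":-0.035,"dz":0,"rx":0,"ry":0,"rz":0,"grip":50},{"dx":0,"dy":-0.035,"dz":0,"rx":0,"ry":0,"rz":0,"grip":50},{"dx":-0.025,"dy":-0.01,"dz":0.025,"rx":0,"ry":0,"rz":0,"grip":50},{"dx":-0.025,"dy":0,"dz":0.025,"rx":0,"ry":0,"rz":0,"grip":50},{"dx":-0.025,"dy":0,"dz":0.025,"rx":0,"ry":0,"rz":0,"grip":50},{"dx":-0.025,"dy":0,"dz":0.025,"rx":0,"ry":0,"rz":0,"grip":50},{"dx":-0.025,"dy":0,"dz":0.01,"rx":0,"ry":0,"rz":0,"grip":50},{"dx":0,"dy":0,"dz":0,"rx":0,"ry":0,"rz":0,"grip":50}]}}

```text
time: 9.13
eef_pos: [0.5514, -0.2133, 0.1855]
tcp_rot: [[-0.997, -0.001, -0.083], [0.083, -0.001, -0.997], [0.001, -1.0, 0.001]]
force: [0.3, -0.9, 1.4]
finger_gap: 0.501
```

```bash
python3 -c "
from h import *
show();grab('wrist','w11.png');grab('top');crop('top',270,155,430,265,5,'t11.png')
go((.579,-.2215,.13),-.09)"
```

```text
t 9.13 pos [ 0.5514 -0.2133  0.1855] F [ 0.3 -0.9  1.4] gap 0.501
[[-0.997, -0.001, -0.083], [0.083, -0.001, -0.997], [0.001, -1.0, 0.001]] q [0.821, 0.452, -0.652, 1.712, 0.306, 1.082, -1.582]
total d [-0.0325  0.0547  0.0083] r [-0.     0.009  0.005] n 2
per [-0.0162  0.0273  0.0042] [-0.     0.005  0.003]
q [0.82, 0.45, -0.65, 1.72, 0.3, 1.08, -1.58] t 9.23
```

View pics/w11.png

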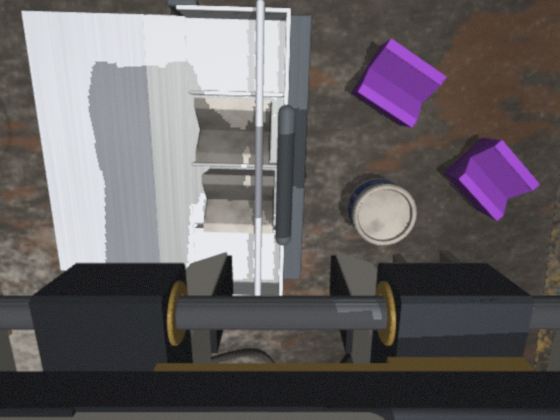

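View pics/t11.png

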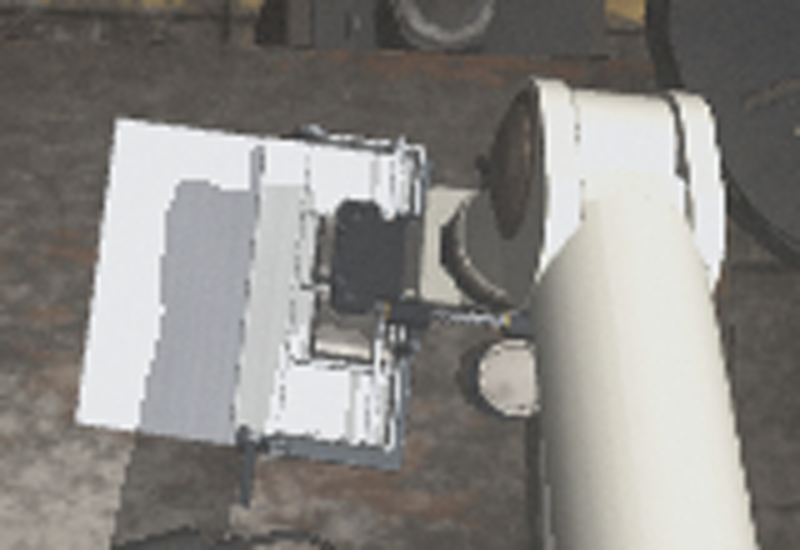

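```bash
python3 -c "
from h import *
P=cloud('wrist')
for u,v in [(287,112),(287,130),(286,150),(286,175),(285,200),(285,220),(284,238)]: print(u,v,np.round(np.nanmedian(P[v-1:v+2,u-1:u+2].reshape(-1,3),0),4))
"
```

```text
287 112 [ 0.6243 -0.2227  0.1181]
287 130 [ 0.6126 -0.2217  0.118 ]
286 150 [ 0.5992 -0.22    0.1179]
286 175 [ 0.5821 -0.2186  0.1182]
285 200 [ 0.5642 -0.2165  0.1185]
285 220 [ 0.549  -0.2152  0.1179]
284 238 [ 0.5353 -0.2134  0.1181]
```

>>> {"name": "send_rows", "arguments": {"steps": [{"dx":-0.016,"dy":0.015,"dz":0.0025,"rx":0,"ry":0.009,"rz":0,"grip":50},{"dx":-0.013,"dy":0.025,"dz":0.001,"rx":0,"ry":0.009,"rz":0,"grip":50},{"dx":0,"dy":0.025,"dz":0,"rx":0,"ry":0,"rz":0,"grip":50},{"dx":0,"dy":0.025,"dz":0,"rx":0,"ry":0,"rz":0,"grip":50},{"dx":0,"dy":0.02,"dz":0,"rx":0,"ry":0,"rz":0,"grip":50},{"dx":0,"dy":0,"dz":0,"rx":0,"ry":0,"rz":0,"grip":50}]}}

```text
time: 9.73
eef_pos: [0.572, -0.2085, 0.0721]
tcp_rot: [[-0.996, -0.007, -0.091], [0.091, 0.003, -0.996], [0.008, -1.0, -0.002]]
force: [-1.0, -0.9, 0.0]
finger_gap: 0.5
```

```bash
python3 -c "
from h import *
show()
go((.58,-.2183,.067),-.1)"
```

```text
t 9.73 pos [ 0.572  -0.2085  0.0721] F [-1.  -0.9  0. ] gap 0.5
[[-0.996, -0.007, -0.091], [0.091, 0.003, -0.996], [0.008, -1.0, -0.002]] q [0.736, 0.619, -0.584, 1.745, 0.415, 0.912, -1.686]
total d [-0.0089  0.005   0.0091] r [0.002 0.009 0.008] n 1
per [-0.0089  0.005   0.0091] [0.002 0.009 0.008]
q [0.74, 0.62, -0.58, 1.74, 0.42, 0.91, -1.69] t 9.73
```

>>> {"name": "send_rows", "arguments": {"steps": [{"dx":-0.009,"dy":0.006,"dz":0.009,"rx":0.002,"ry":0.009,"rz":0.008,"grip":50},{"dx":0,"dy":0,"dz":0,"rx":0,"ry":0,"rz":0,"grip":0},{"dx":0,"dy":0,"dz":0,"rx":0,"ry":0,"rz":0,"grip":0},{"dx":0,"dy":0,"dz":0,"rx":0,"ry":0,"rz":0,"grip":0},{"dx":0,"dy":0,"dz":0,"rx":0,"ry":0,"rz":0,"grip":0},{"dx":0,"dy":0,"dz":0,"rx":0,"ry":0,"rz":0,"grip":0},{"dx":0,"dy":0,"dz":0,"rx":0,"ry":0,"rz":0,"grip":0},{"dx":0,"dy":0,"dz":0,"rx":0,"ry":0,"rz":0,"grip":0}]}}

```text
time: 10.4
eef_pos: [0.5815, -0.2183, 0.071]
tcp_rot: [[-0.995, 0.005, -0.099], [0.099, -0.002, -0.995], [-0.006, -1.0, 0.002]]
force: [2.6, 1.3, -8.1]
finger_gap: 0.121
```

```bash
python3 -c "
from h import *
show()
go((.58,-.2183,.067),-.1)"
```

```text
t 10.4 pos [ 0.5815 -0.2183  0.071 ] F [ 2.6  1.3 -8.1] gap 0.121
[[-0.995, 0.005, -0.099], [0.099, -0.002, -0.995], [-0.006, -1.0, 0.002]] q [0.738, 0.63, -0.577, 1.727, 0.422, 0.905, -1.685]
total d [0.0015 0.004  0.0001] r [-0.002  0.    -0.006] n 1
per [0.0015 0.004  0.0001] [-0.002  0.    -0.006]
q [0.74, 0.63, -0.58, 1.73, 0.42, 0.9, -1.69] t 10.4
```

>>> {"name": "send_rows", "arguments": {"steps": [{"dx":0,"dy":-0.005,"dz":-0.004,"rx":0,"ry":0,"rz":0,"grip":0},{"dx":0,"dy":-0.004,"dz":-0.004,"rx":0,"ry":0,"rz":0,"grip":0},{"dx":0,"dy":-0.0036,"dz":-0.0043,"rx":0,"ry":0,"rz":0,"grip":0},{"dx":0,"dy":-0.0036,"dz":-0.0043,"rx":0,"ry":0,"rz":0,"grip":0},{"dx":0,"dy":-0.0032,"dz":-0.0047,"rx":0,"ry":0,"rz":0,"grip":0},{"dx":0,"dy":-0.0032,"dz":-0.0047,"rx":0,"ry":0,"rz":0,"grip":0},{"dx":0,"dy":0,"dz":0,"rx":0,"ry":0,"rz":0,"grip":0}]}}

```text
time: 10.98
eef_pos: [0.5836, -0.2002, 0.0887]
tcp_rot: [[-0.994, 0.007, -0.105], [0.105, -0.009, -0.994], [-0.007, -1.0, 0.008]]
force: [2.9, -2.2, -8.9]
finger_gap: 0.118
```

```bash
cat >> h.py <<'E'
def ang():
    s=arm.get_state(); g=np.array(s['eef_pos'])-np.array(s['tcp_rot'])[:,1]*.045
    c=np.array([.576,-.1795]); yh=np.array([.1,.995]); y=(g[:2]-c)@yh-.045; z=g[2]-.037
    print('handle rel',y,z,'r',np.hypot(y,z),'theta',np.arctan2(75,-84)-np.arctan2(z,y) )
E
python3 -c "
from h import *
show();ang()"
```

```text
t 10.98 pos [ 0.5836 -0.2002  0.0887] F [ 2.9 -2.2 -8.9] gap 0.118
[[-0.994, 0.007, -0.105], [0.105, -0.009, -0.994], [-0.007, -1.0, 0.008]] q [0.716, 0.599, -0.587, 1.732, 0.41, 0.927, -1.716]
handle rel -0.06448871332071866 0.09667436567918722 r 0.11620984091390474 theta 0.2536587856873762
```

>>> {"name": "send_rows", "arguments": {"steps": [{"dx":0,"dy":-0.0025,"dz":-0.0055,"rx":0,"ry":0,"rz":0,"grip":0},{"dx":0,"dy":-0.0025,"dz":-0.0055,"rx":0,"ry":0,"rz":0,"grip":0},{"dx":0,"dy":-0.0025,"dz":-0.0055,"rx":0,"ry":0,"rz":0,"grip":0},{"dx":0,"dy":-0.002,"dz":-0.0055,"rx":0,"ry":0,"rz":0,"grip":0},{"dx":0,"dy":-0.002,"dz":-0.0055,"rx":0,"ry":0,"rz":0,"grip":0},{"dx":0,"dy":-0.002,"dz":-0.0055,"rx":0,"ry":0,"rz":0,"grip":0}]}}

```text
time: 11.48
eef_pos: [0.5863, -0.1768, 0.1031]
tcp_rot: [[-0.994, 0.006, -0.113], [0.113, -0.02, -0.993], [-0.008, -1.0, 0.019]]
force: [1.1, -5.0, -1.8]
finger_gap: 0.123
```

```bash
python3 -c "
from h import *
show();ang();grab('wrist','w12.png');grab('scene');crop('scene',220,180,380,330,5,'s12.png')"
```

```text
t 11.48 pos [ 0.5863 -0.1768  0.1031] F [ 1.1 -5.  -1.8] gap 0.123
[[-0.994, 0.006, -0.113], [0.113, -0.02, -0.993], [-0.008, -1.0, 0.019]] q [0.678, 0.571, -0.593, 1.738, 0.406, 0.945, -1.765]
handle rel -0.040374915046098116 0.11106911158772295 r 0.1181798684796429 theta 0.4932807574335558
```

View pics/w12.png

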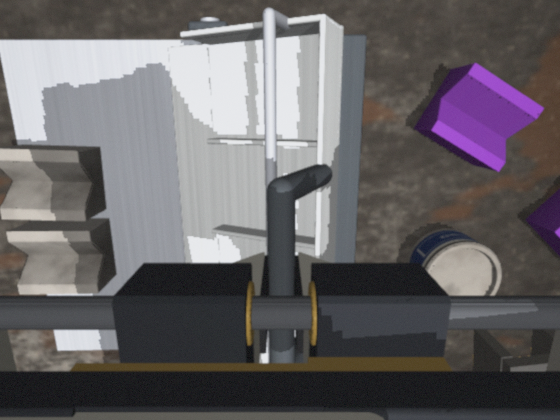

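View pics/s12.png

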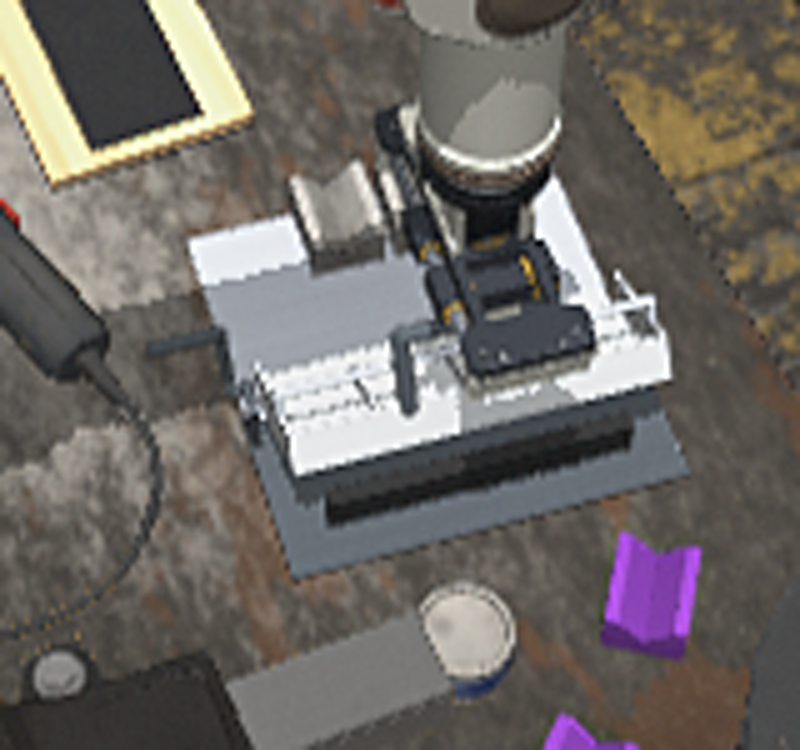

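>>> {"name": "send_rows", "arguments": {"steps": [{"dx":0,"dy":-0.001,"dz":-0.006,"rx":-0.01,"ry":0,"rz":0,"grip":0},{"dx":0,"dy":-0.001,"dz":-0.006,"rx":0,"ry":0,"rz":0,"grip":0},{"dx":0,"dy":-0.0005,"dz":-0.006,"rx":0,"ry":0,"rz":0,"grip":0},{"dx":0,"dy":0,"dz":-0.005,"rx":0,"ry":0,"rz":0,"grip":0},{"dx":0,"dy":0,"dz":0,"rx":0,"ry":0,"rz":0,"grip":0},{"dx":0,"dy":0,"dz":0,"rx":0,"ry":0,"rz":0,"grip":0}]}}

```text
time: 12.08
eef_pos: [0.5883, -0.1587, 0.1096]
tcp_rot: [[-0.993, 0.007, -0.115], [0.115, -0.019, -0.993], [-0.009, -1.0, 0.018]]
force: [0.9, -2.7, -3.2]
finger_gap: 0.121
```

```bash
python3 -c "
from h import *
show();ang();grab('wrist','w13.png');P=cloud('wrist')
for u,v in [(300,150),(330,60),(100,60),(30,60)]: print(P[v,u])"
```

```text
t 12.08 pos [ 0.5883 -0.1587  0.1096] F [ 0.9 -2.7 -3.2] gap 0.121
[[-0.993, 0.007, -0.115], [0.115, -0.019, -0.993], [-0.009, -1.0, 0.018]] q [0.656, 0.559, -0.6, 1.741, 0.399, 0.953, -1.792]
handle rel -0.02228382792780413 0.11755186643773 r 0.11964535214587274 theta 0.6545986410587095
[ 0.6378844  -0.1762492   0.06849093]
[ 0.68591869 -0.19698315  0.08080345]
[ 0.7148249  -0.03878591  0.00123919]
[0.72071946 0.0124989  0.00117589]
```

View pics/w13.png

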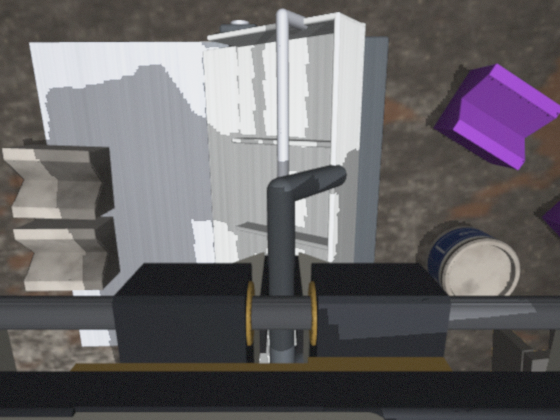

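>>> {"name": "send_rows", "arguments": {"steps": [{"dx":0,"dy":0.0018,"dz":0.0069,"rx":0,"ry":0,"rz":0,"grip":0},{"dx":0,"dy":0.0022,"dz":0.0068,"rx":0,"ry":0,"rz":0,"grip":0},{"dx":0,"dy":0.0026,"dz":0.0066,"rx":0,"ry":0,"rz":0,"grip":0},{"dx":0,"dy":0.003,"dz":0.0064,"rx":0,"ry":0,"rz":0,"grip":0},{"dx":0,"dy":0.0035,"dz":0.0062,"rx":0,"ry":0,"rz":0,"grip":0},{"dx":0,"dy":0.004,"dz":0.006,"rx":0,"ry":0,"rz":0,"grip":0},{"dx":0,"dy":0.0043,"dz":0.0057,"rx":0,"ry":0,"rz":0,"grip":0}]}}

```text
time: 12.72
eef_pos: [0.5837, -0.2006, 0.0888]
tcp_rot: [[-0.994, 0.008, -0.111], [0.111, -0.011, -0.994], [-0.009, -1.0, 0.01]]
force: [-1.5, 1.0, 1.1]
finger_gap: 0.117
```

```bash
python3 -c "
from h import *
show();ang();go((.5815,-.2183,.070),-.1)"
```

```text
t 12.72 pos [ 0.5837 -0.2006  0.0888] F [-1.5  1.   1.1] gap 0.117
[[-0.994, 0.008, -0.111], [0.111, -0.011, -0.994], [-0.009, -1.0, 0.01]] q [0.713, 0.597, -0.584, 1.733, 0.411, 0.924, -1.724]
handle rel -0.06477686119494934 0.09678851166306443 r 0.11646483476234744 theta 0.25214446263946044
total d [0.0004 0.019  0.0176] r [-0.01  -0.012 -0.009] n 1
per [0.0004 0.019  0.0176] [-0.01  -0.012 -0.009]
q [0.71, 0.6, -0.58, 1.73, 0.41, 0.92, -1.72] t 12.72
```

>>> {"name": "send_rows", "arguments": {"steps": [{"dx":0,"dy":0.0046,"dz":0.0055,"rx":0,"ry":0,"rz":0,"grip":0},{"dx":0,"dy":0.005,"dz":0.0052,"rx":-0.01,"ry":-0.012,"rz":-0.009,"grip":0},{"dx":0,"dy":0.0052,"dz":0.0049,"rx":0,"ry":0,"rz":0,"grip":0},{"dx":0,"dy":0.003,"dz":0.0025,"rx":0,"ry":0,"rz":0,"grip":0},{"dx":0,"dy":0,"dz":0,"rx":0,"ry":0,"rz":0,"grip":0}]}}

```text
time: 13.13
eef_pos: [0.5818, -0.2181, 0.0705]
tcp_rot: [[-0.995, -0.001, -0.101], [0.101, 0.004, -0.995], [0.001, -1.0, -0.004]]
force: [-1.4, -2.9, -2.2]
finger_gap: 0.122
```

```bash
python3 -c "
from h import *
show();ang();go((.5815,-.2183,.070),-.1)"
```

```text
t 13.13 pos [ 0.5818 -0.2181  0.0705] F [-1.4 -2.9 -2.2] gap 0.122
[[-0.995, -0.001, -0.101], [0.101, 0.004, -0.995], [0.001, -1.0, -0.004]] q [0.739, 0.636, -0.579, 1.719, 0.417, 0.915, -1.681]
handle rel -0.08301597538029125 0.07851276462688356 r 0.1142624451764338 theta 0.028671959506549882
total d [0.0003 0.0005 0.0002] r [ 0.004 -0.001  0.001] n 1
per [0.0003 0.0005 0.0002] [ 0.004 -0.001  0.001]
q [0.74, 0.64, -0.58, 1.72, 0.42, 0.91, -1.68] t 13.13
```

Back at level. Release and lift.

>>> {"name": "send_rows", "arguments": {"steps": [{"dx":0,"dy":0,"dz":0,"rx":0,"ry":0,"rz":0,"grip":50},{"dx":0,"dy":0,"dz":0,"rx":0,"ry":0,"rz":0,"grip":50},{"dx":0,"dy":0,"dz":0,"rx":0,"ry":0,"rz":0,"grip":50},{"dx":0,"dy":0,"dz":0,"rx":0,"ry":0,"rz":0,"grip":50},{"dx":0,"dy":0,"dz":0,"rx":0,"ry":0,"rz":0,"grip":50},{"dx":0,"dy":-0.03,"dz":0,"rx":0,"ry":0,"rz":0,"grip":50},{"dx":0,"dy":-0.035,"dz":0,"rx":0,"ry":0,"rz":0,"grip":50},{"dx":0,"dy":-0.035,"dz":0,"rx":0,"ry":0,"rz":0,"grip":50}]}}

```text
time: 13.8
eef_pos: [0.5749, -0.2172, 0.1603]
tcp_rot: [[-0.995, -0.017, -0.1], [0.1, 0.012, -0.995], [0.018, -1.0, -0.011]]
force: [0.6, -0.5, -0.2]
finger_gap: 0.498
```

>>> {"name": "send_rows", "arguments": {"steps": [{"dx":0.03,"dy":-0.02,"dz":-0.02,"rx":0,"ry":0,"rz":0,"grip":50},{"dx":0.03,"dy":-0.02,"dz":-0.02,"rx":0,"ry":0,"rz":0,"grip":50},{"dx":0.03,"dy":-0.02,"dz":-0.02,"rx":0,"ry":0,"rz":0,"grip":50},{"dx":0.03,"dy":0,"dz":-0.02,"rx":0,"ry":0,"rz":0,"grip":50},{"dx":0.01,"dy":0,"dz":-0.02,"rx":0,"ry":0,"rz":0,"grip":50},{"dx":0,"dy":0,"dz":0,"rx":0,"ry":0,"rz":0,"grip":50}]}}

```text
time: 14.3
eef_pos: [0.4591, -0.1042, 0.2315]
tcp_rot: [[-0.995, -0.002, -0.105], [0.105, 0.005, -0.994], [0.002, -1.0, -0.005]]
force: [0.9, 0.6, 0.5]
finger_gap: 0.498
```

```bash
python3 -c "
from h import *
show();grab('wrist','w14.png');go((.43,-.0885,.12),-.1)"
```

```text
t 14.3 pos [ 0.4591 -0.1042  0.2315] F [0.9 0.6 0.5] gap 0.498
[[-0.995, -0.002, -0.105], [0.105, 0.005, -0.994], [0.002, -1.0, -0.005]] q [0.86, 0.173, -0.759, 1.936, 0.129, 1.086, -1.628]
total d [ 0.0308  0.1114 -0.0141] r [ 0.004 -0.006  0.003] n 4
per [ 0.0077  0.0279 -0.0035] [ 0.001 -0.002  0.001]
q [0.86, 0.17, -0.76, 1.93, 0.13, 1.09, -1.63] t 14.35
```

View pics/w14.png

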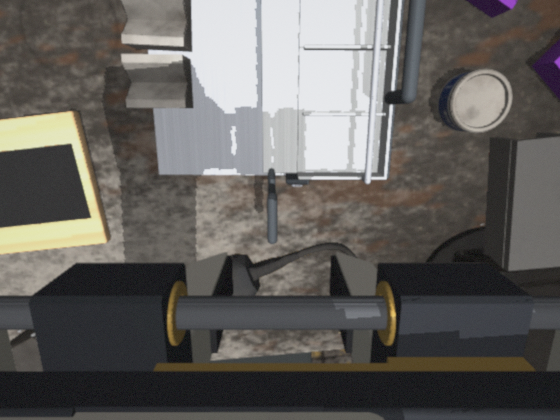

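```bash
python3 -c "
from h import *
P=cloud('wrist')
for u,v in [(272,200),(272,210),(272,220),(272,230),(272,238)]: print(u,v,np.round(np.nanmedian(P[v-1:v+2,u-1:u+2].reshape(-1,3),0),4))
"
```

```text
272 200 [ 0.4537 -0.0937  0.0854]
272 210 [ 0.444  -0.0926  0.085 ]
272 220 [ 0.4341 -0.0915  0.0848]
272 230 [ 0.4244 -0.0904  0.086 ]
272 238 [ 0.4158 -0.0893  0.0846]
```

>>> {"name": "send_rows", "arguments": {"steps": [{"dx":0.009,"dy":0.03,"dz":-0.0035,"rx":0,"ry":0,"rz":0,"grip":50},{"dx":0.009,"dy":0.03,"dz":-0.0035,"rx":0,"ry":0,"rz":0,"grip":50},{"dx":0.009,"dy":0.03,"dz":-0.003,"rx":0,"ry":0,"rz":0,"grip":50},{"dx":0.002,"dy":0.025,"dz":0,"rx":0,"ry":0,"rz":0,"grip":50},{"dx":0.002,"dy":0,"dz":0,"rx":0,"ry":0,"rz":0,"grip":50}]}}

```text
time: 14.77
eef_pos: [0.435, -0.0973, 0.1148]
tcp_rot: [[-0.994, 0.009, -0.109], [0.109, -0.001, -0.994], [-0.009, -1.0, -0.0]]
force: [-1.2, 0.3, 0.4]
finger_gap: 0.502
```

```bash
python3 -c "
from h import *
show();go((.433,-.0915,.036),-.1)"
```

```text
t 14.77 pos [ 0.435  -0.0973  0.1148] F [-1.2  0.3  0.4] gap 0.502
[[-0.994, 0.009, -0.109], [0.109, -0.001, -0.994], [-0.009, -1.0, -0.0]] q [0.796, 0.291, -0.719, 2.121, 0.264, 0.807, -1.765]
total d [ 0.0033  0.0788 -0.0055] r [-0.    -0.009 -0.009] n 3
per [ 0.0011  0.0263 -0.0018] [-0.    -0.003 -0.003]
q [0.8, 0.29, -0.72, 2.12, 0.26, 0.81, -1.77] t 14.77
```

>>> {"name": "send_rows", "arguments": {"steps": [{"dx":0.003,"dy":0.027,"dz":-0.005,"rx":0,"ry":-0.009,"rz":-0.009,"grip":50},{"dx":0.002,"dy":0.026,"dz":-0.001,"rx":0,"ry":0,"rz":0,"grip":50},{"dx":0.002,"dy":0.022,"dz":0,"rx":0,"ry":0,"rz":0,"grip":50},{"dx":0,"dy":0,"dz":0,"rx":0,"ry":0,"rz":0,"grip":50}]}}

```text
time: 15.1
eef_pos: [0.4329, -0.0938, 0.039]
tcp_rot: [[-0.995, 0.003, -0.103], [0.103, -0.001, -0.995], [-0.003, -1.0, 0.0]]
force: [0.4, -0.4, 0.2]
finger_gap: 0.497
```

```bash
python3 -c "
from h import *
show();go((.433,-.0915,.036),-.1)"
```

```text
t 15.1 pos [ 0.4329 -0.0938  0.039 ] F [ 0.4 -0.4  0.2] gap 0.497
[[-0.995, 0.003, -0.103], [0.103, -0.001, -0.995], [-0.003, -1.0, 0.0]] q [0.697, 0.431, -0.634, 2.171, 0.419, 0.656, -1.904]
total d [ 0.0002  0.003  -0.0023] r [-0.    -0.003 -0.003] n 1
per [ 0.0002  0.003  -0.0023] [-0.    -0.003 -0.003]
q [0.7, 0.43, -0.63, 2.17, 0.42, 0.66, -1.9] t 15.1
```

>>> {"name": "send_rows", "arguments": {"steps": [{"dx":0,"dy":0.005,"dz":-0.003,"rx":0,"ry":0,"rz":0,"grip":0},{"dx":0,"dy":0,"dz":0,"rx":0,"ry":0,"rz":0,"grip":0},{"dx":0,"dy":0,"dz":0,"rx":0,"ry":0,"rz":0,"grip":0},{"dx":0,"dy":0,"dz":0,"rx":0,"ry":0,"rz":0,"grip":0},{"dx":0,"dy":0,"dz":0,"rx":0,"ry":0,"rz":0,"grip":0},{"dx":0,"dy":0,"dz":0,"rx":0,"ry":0,"rz":0,"grip":0},{"dx":0,"dy":0,"dz":0,"rx":0,"ry":0,"rz":0,"grip":0}]}}

```text
time: 15.68
eef_pos: [0.4399, -0.0932, 0.0397]
tcp_rot: [[-0.994, 0.011, -0.105], [0.105, -0.004, -0.994], [-0.011, -1.0, 0.003]]
force: [1.2, -0.3, -6.1]
finger_gap: 0.098
```

```bash
python3 -c "
from h import *
show()"
```

```text
t 15.68 pos [ 0.4399 -0.0932  0.0397] F [ 1.2 -0.3 -6.1] gap 0.098
[[-0.994, 0.011, -0.105], [0.105, -0.004, -0.994], [-0.011, -1.0, 0.003]] q [0.688, 0.434, -0.631, 2.163, 0.425, 0.653, -1.915]
```

>>> {"name": "send_rows", "arguments": {"steps": [{"dx":0.001,"dy":-0.0036,"dz":0.0077,"rx":0,"ry":0,"rz":0,"grip":0},{"dx":0.001,"dy":-0.0025,"dz":0.0096,"rx":0,"ry":0,"rz":0,"grip":0},{"dx":0.001,"dy":-0.0006,"dz":0.0099,"rx":0,"ry":0,"rz":0,"grip":0},{"dx":0,"dy":0.001,"dz":0.0098,"rx":0,"ry":0,"rz":0,"grip":0},{"dx":0,"dy":0.003,"dz":0.0094,"rx":0,"ry":0,"rz":0,"grip":0}]}}

```text
time: 16.1
eef_pos: [0.4358, -0.1322, 0.0448]
tcp_rot: [[-0.995, 0.019, -0.098], [0.098, 0.003, -0.995], [-0.018, -1.0, -0.005]]
force: [-1.8, 5.1, 2.7]
finger_gap: 0.093
```

```bash
python3 -c "
from h import *
show();go((.425,-.1605,.017),-.1)"
```

```text
t 16.1 pos [ 0.4358 -0.1322  0.0448] F [-1.8  5.1  2.7] gap 0.093
[[-0.995, 0.019, -0.098], [0.098, 0.003, -0.995], [-0.018, -1.0, -0.005]] q [0.789, 0.43, -0.638, 2.153, 0.406, 0.658, -1.797]
total d [0.0085 0.0275 0.0294] r [ 0.005  0.002 -0.018] n 2
per [0.0043 0.0138 0.0147] [ 0.003  0.001 -0.009]
q [0.79, 0.43, -0.64, 2.15, 0.41, 0.66, -1.8] t 16.1
```

>>> {"name": "send_rows", "arguments": {"steps": [{"dx":0.001,"dy":0.005,"dz":0.0085,"rx":0,"ry":0,"rz":-0.006,"grip":0},{"dx":0.001,"dy":0.0065,"dz":0.0075,"rx":0,"ry":0,"rz":-0.006,"grip":0},{"dx":0.001,"dy":0.008,"dz":0.006,"rx":0,"ry":0,"rz":-0.006,"grip":0},{"dx":0.001,"dy":0.005,"dz":0.0045,"rx":0,"ry":0,"rz":0,"grip":0},{"dx":0,"dy":0,"dz":0,"rx":0,"ry":0,"rz":0,"grip":0}]}}

```text
time: 16.52
eef_pos: [0.4324, -0.1584, 0.0227]
tcp_rot: [[-0.995, 0.006, -0.098], [0.099, 0.005, -0.995], [-0.006, -1.0, -0.006]]
force: [-0.5, 1.2, 2.8]
finger_gap: 0.097
```

```bash
python3 -c "
from h import *
show();go((.425,-.1605,.017),-.1)"
```

```text
t 16.52 pos [ 0.4324 -0.1584  0.0227] F [-0.5  1.2  2.8] gap 0.097
[[-0.995, 0.006, -0.098], [0.099, 0.005, -0.995], [-0.006, -1.0, -0.006]] q [0.806, 0.484, -0.599, 2.14, 0.446, 0.636, -1.773]
total d [0.0072 0.0057 0.0029] r [ 0.006  0.001 -0.006] n 1
per [0.0072 0.0057 0.0029] [ 0.006  0.001 -0.006]
q [0.81, 0.48, -0.6, 2.14, 0.45, 0.64, -1.77] t 16.52
```

>>> {"name": "send_rows", "arguments": {"steps": [{"dx":0.001,"dy":0.006,"dz":0.003,"rx":0,"ry":0,"rz":0,"grip":0},{"dx":0,"dy":0.004,"dz":0.002,"rx":0,"ry":0,"rz":0,"grip":0},{"dx":0,"dy":0,"dz":0,"rx":0,"ry":0,"rz":0,"grip":0}]}}

```text
time: 16.77
eef_pos: [0.4331, -0.1598, 0.017]
tcp_rot: [[-0.995, 0.009, -0.095], [0.095, 0.005, -0.995], [-0.008, -1.0, -0.005]]
force: [-1.9, -2.3, -0.9]
finger_gap: 0.092
```

```bash
python3 -c "
from h import *
show();grab('wrist','w15.png')"
```

```text
t 16.77 pos [ 0.4331 -0.1598  0.017 ] F [-1.9 -2.3 -0.9] gap 0.092
[[-0.995, 0.009, -0.095], [0.095, 0.005, -0.995], [-0.008, -1.0, -0.005]] q [0.801, 0.495, -0.591, 2.141, 0.459, 0.623, -1.778]
```

View pics/w15.png

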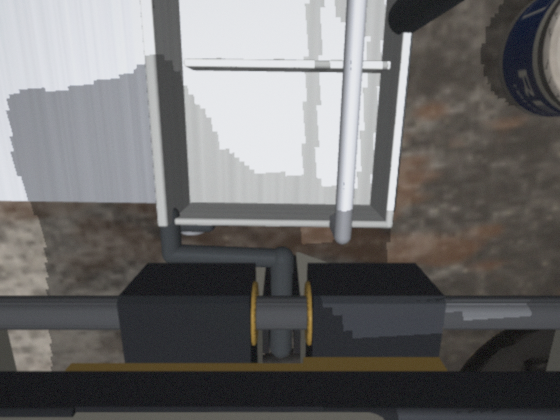

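>>> {"name": "send_rows", "arguments": {"steps": [{"dx":0,"dy":0.003,"dz":0.003,"rx":0,"ry":0,"rz":0,"grip":0},{"dx":0,"dy":0,"dz":0,"rx":0,"ry":0,"rz":0,"grip":50},{"dx":0,"dy":0,"dz":0,"rx":0,"ry":0,"rz":0,"grip":50},{"dx":0,"dy":0,"dz":0,"rx":0,"ry":0,"rz":0,"grip":50},{"dx":0,"dy":0,"dz":0,"rx":0,"ry":0,"rz":0,"grip":50},{"dx":0,"dy":0,"dz":0,"rx":0,"ry":0,"rz":0,"grip":50},{"dx":0,"dy":-0.02,"dz":0,"rx":0,"ry":0,"rz":0,"grip":50},{"dx":0,"dy":-0.035,"dz":0,"rx":0,"ry":0,"rz":0,"grip":50},{"dx":0,"dy":-0.035,"dz":0,"rx":0,"ry":0,"rz":0,"grip":50},{"dx":0,"dy":-0.035,"dz":0,"rx":0,"ry":0,"rz":0,"grip":50},{"dx":0,"dy":-0.035,"dz":0,"rx":0,"ry":0,"rz":0,"grip":50}]}}

```text
time: 17.73
eef_pos: [0.4244, -0.1595, 0.1734]
tcp_rot: [[-0.996, -0.008, -0.091], [0.091, 0.014, -0.996], [0.009, -1.0, -0.014]]
force: [1.1, -0.4, -0.9]
finger_gap: 0.501
```

>>> {"name": "send_rows", "arguments": {"steps": [{"dx":0,"dy":-0.03,"dz":-0.03,"rx":0,"ry":0,"rz":0,"grip":100},{"dx":0,"dy":-0.03,"dz":-0.04,"rx":0,"ry":0,"rz":0,"grip":100},{"dx":0,"dy":-0.03,"dz":-0.04,"rx":0,"ry":0,"rz":0,"grip":100},{"dx":0,"dy":-0.03,"dz":-0.04,"rx":0,"ry":0,"rz":0,"grip":100},{"dx":0,"dy":-0.02,"dz":-0.03,"rx":0,"ry":0,"rz":0,"grip":100},{"dx":0,"dy":0,"dz":0,"rx":0,"ry":0,"rz":0,"grip":100}]}}

```text
time: 18.23
eef_pos: [0.444, 0.0012, 0.3122]
tcp_rot: [[-0.995, 0.005, -0.103], [0.103, 0.008, -0.995], [-0.004, -1.0, -0.009]]
force: [0.7, 1.2, 1.0]
finger_gap: 0.888
```

```bash
python3 -c "
from h import *
show();grab('wrist','w16.png')"
```

```text
t 18.23 pos [0.444  0.0012 0.3122] F [0.7 1.2 1. ] gap 0.888
[[-0.995, 0.005, -0.103], [0.103, 0.008, -0.995], [-0.004, -1.0, -0.009]] q [0.861, 0.021, -0.917, 1.879, 0.009, 1.245, -1.733]
```

View pics/w16.png

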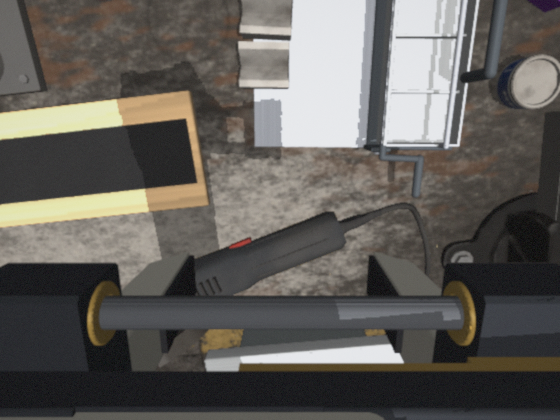

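>>> {"name": "send_rows", "arguments": {"steps": [{"dx":-0.03,"dy":0,"dz":0,"rx":0,"ry":0,"rz":0,"grip":100},{"dx":-0.03,"dy":0,"dz":0,"rx":0,"ry":0,"rz":0,"grip":100},{"dx":-0.01,"dy":0,"dz":0,"rx":0,"ry":0,"rz":0,"grip":100},{"dx":0,"dy":0,"dz":0,"rx":0,"ry":0,"rz":0,"grip":100}]}}

```text
time: 18.62
eef_pos: [0.5126, -0.0141, 0.3082]
tcp_rot: [[-0.994, -0.0, -0.108], [0.108, -0.001, -0.994], [0.0, -1.0, 0.001]]
force: [-0.4, 0.4, -1.2]
finger_gap: 1.001
```

```bash
python3 -c "
from h import *
show();grab('wrist','w17.png');grab('top','t17.png')"
```

```text
t 18.62 pos [ 0.5126 -0.0141  0.3082] F [-0.4  0.4 -1.2] gap 1.001
[[-0.994, -0.0, -0.108], [0.108, -0.001, -0.994], [0.0, -1.0, 0.001]] q [0.772, 0.222, -0.922, 1.738, 0.185, 1.274, -1.872]
```

View pics/w17.png

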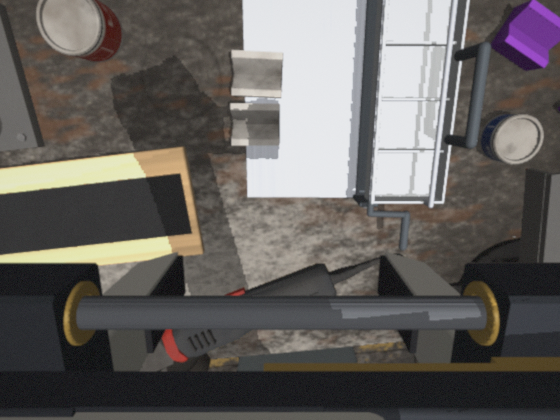

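View pics/t17.png

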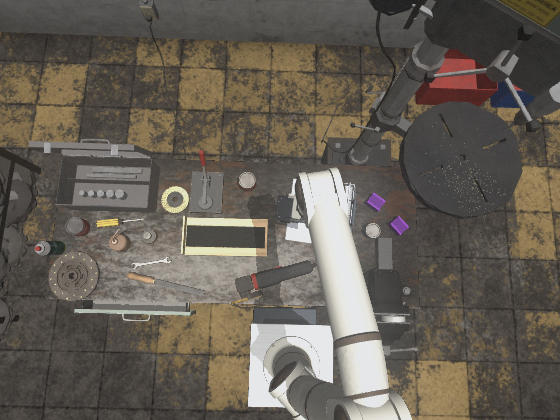

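```bash
cat >> h.py <<'E'
def blocks(roi,zlo=.026,zhi=.045,n='wrist'):
    P=cloud(n); u0,v0,u1,v1=roi; m=np.zeros(P.shape[:2],bool); m[v0:v1,u0:u1]=1
    m&=(P[...,2]>zlo)&(P[...,2]<zhi)
    m=cv2.morphologyEx(m.astype(np.uint8),cv2.MORPH_OPEN,np.ones((3,3)))
    k,l,s,c=cv2.connectedComponentsWithStats(m)
    for i in range(1,k):
        if s[i,4]<60: continue
        q=P[l==i]; (cx,cy),(w,h),a=cv2.minAreaRect((q[:,:2]*1000).astype(np.float32))
        print('px',s[i].tolist(),'c',round(cx/1000,4),round(cy/1000,4),'wh',round(w,1),round(h,1),'ang',round(a,1),'z',np.round(np.nanpercentile(q[:,2],[10,50,90]),4))
E
python3 -c "
from h import *
blocks((215,40,300,160),.028,.045)
crop('wrist',200,30,320,170,5,'wc17.png')
blocks((0,140,210,270),.012,.028)
P=cloud('wrist')
for u,v in [(246,57),(246,90),(250,110),(252,140),(250,75),(250,125),(60,165),(100,245),(100,200)]: print(u,v,np.round(P[v,u],4))
"
```

```text
px [232, 50, 52, 17, 774] c 0.6486 -0.001 wh 59.8 15.9 ang 81.3 z [0.0301 0.0352 0.0368]
px [232, 81, 50, 16, 680] c 0.6151 0.0044 wh 59.3 16.3 ang 81.2 z [0.0299 0.0353 0.0368]
px [230, 103, 50, 14, 655] c 0.5913 0.0098 wh 59.3 15.2 ang 83.7 z [0.0301 0.0353 0.037 ]
px [232, 131, 48, 14, 616] c 0.5581 0.0131 wh 58.6 15.5 ang 83.7 z [0.03   0.0351 0.0368]
px [0, 140, 40, 12, 378] c 0.5829 0.3201 wh 52.2 13.8 ang 89.9 z [0.0163 0.0177 0.0188]
px [0, 146, 204, 119, 20271] c 0.4812 0.2496 wh 149.6 286.4 ang 0.4 z [0.019  0.0204 0.0216]
246 57 [0.6508 0.0121 0.0353]
246 90 [0.6147 0.017  0.0354]
250 110 [0.5914 0.0152 0.0358]
252 140 [0.5559 0.0174 0.0375]
250 75 [0.6323 0.0111 0.0197]
250 125 [0.5735 0.0189 0.0203]
60 165 [0.5504 0.2706 0.0211]
100 245 [0.4362 0.2465 0.0205]
100 200 [0.4988 0.2309 0.0203]
```

View pics/wc17.png

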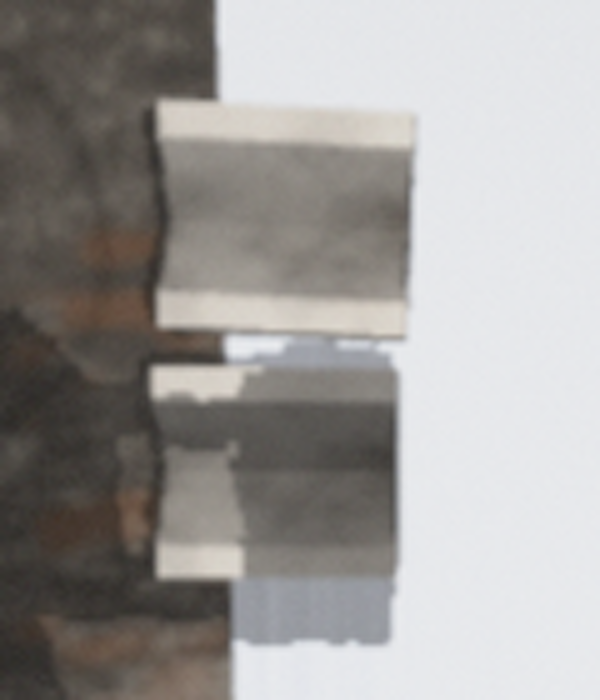

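```bash
python3 -c "
from h import *
go((.5747,.0115,.08),-.11)"
```

```text
total d [-0.0615  0.2279 -0.0326] r [-0.002  0.002  0.002] n 7
per [-0.0088  0.0326 -0.0047] [-0.  0.  0.]
q [0.77, 0.22, -0.92, 1.74, 0.18, 1.27, -1.87] t 18.72
```

>>> {"name": "send_rows", "arguments": {"steps": [{"dx":-0.015,"dy":0.03,"dz":-0.008,"rx":0,"ry":0,"rz":0,"grip":92},{"dx":-0.015,"dy":0.032,"dz":-0.008,"rx":0,"ry":0,"rz":0,"grip":92},{"dx":-0.015,"dy":0.032,"dz":-0.008,"rx":0,"ry":0,"rz":0,"grip":92},{"dx":-0.015,"dy":0.032,"dz":-0.007,"rx":0,"ry":0,"rz":0,"grip":92},{"dx":0,"dy":0.032,"dz":0,"rx":0,"ry":0,"rz":0,"grip":92},{"dx":0,"dy":0.032,"dz":0,"rx":0,"ry":0,"rz":0,"grip":92},{"dx":0,"dy":0.02,"dz":0,"rx":0,"ry":0,"rz":0,"grip":92},{"dx":0,"dy":0,"dz":0,"rx":0,"ry":0,"rz":0,"grip":92}]}}

```text
time: 19.38
eef_pos: [0.5672, 0.0035, 0.0907]
tcp_rot: [[-0.994, -0.005, -0.112], [0.112, -0.011, -0.994], [0.004, -1.0, 0.011]]
force: [-0.6, -0.2, -0.5]
finger_gap: 0.919
```

```bash
python3 -c "
from h import *
go((.5747,.0115,.03),-.11);grab('wrist','w18.png');show()"
```

```text
total d [-0.0068  0.0606 -0.0094] r [-0.011 -0.003  0.004] n 2
per [-0.0034  0.0303 -0.0047] [-0.006 -0.001  0.002]
q [0.53, 0.58, -0.77, 1.84, 0.51, 0.93, -2.16] t 19.38
t 19.43 pos [0.5679 0.0036 0.0924] F [-0.4  0.  -0.1] gap 0.917
[[-0.994, -0.003, -0.112], [0.112, -0.011, -0.994], [0.002, -1.0, 0.011]] q [0.526, 0.577, -0.77, 1.838, 0.505, 0.937, -2.159]
```

View pics/w18.png

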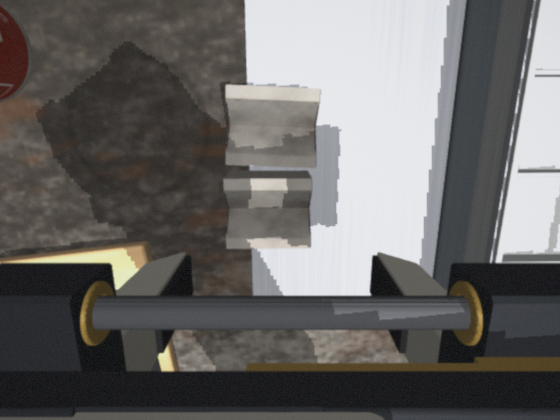

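>>> {"name": "send_rows", "arguments": {"steps": [{"dx":-0.007,"dy":0.01,"dz":-0.0085,"rx":-0.011,"ry":0,"rz":0.004,"grip":92},{"dx":0,"dy":0.03,"dz":0,"rx":0,"ry":0,"rz":0,"grip":92},{"dx":0,"dy":0.015,"dz":0,"rx":0,"ry":0,"rz":0,"grip":92},{"dx":0,"dy":0,"dz":0,"rx":0,"ry":0,"rz":0,"grip":92}]}}

```text
time: 19.77
eef_pos: [0.579, 0.0094, 0.0435]
tcp_rot: [[-0.993, 0.011, -0.114], [0.114, -0.003, -0.993], [-0.011, -1.0, 0.001]]
force: [-0.1, 0.5, -0.3]
finger_gap: 0.923
```

```bash
python3 -c "
from h import *
go((.5747,.0115,-.018),-.11);grab('wrist','w19.png');show()"
```

```text
total d [ 0.0052  0.0614 -0.0017] r [-0.001 -0.005 -0.011] n 2
per [ 0.0026  0.0307 -0.0009] [-0.001 -0.002 -0.005]
q [0.48, 0.65, -0.72, 1.85, 0.57, 0.85, -2.21] t 19.77
t 19.82 pos [0.5794 0.0094 0.0445] F [-0.2 -0.4  1. ] gap 0.921
[[-0.993, 0.011, -0.114], [0.114, -0.003, -0.993], [-0.012, -1.0, 0.002]] q [0.481, 0.65, -0.722, 1.849, 0.569, 0.848, -2.211]
```

View pics/w19.png

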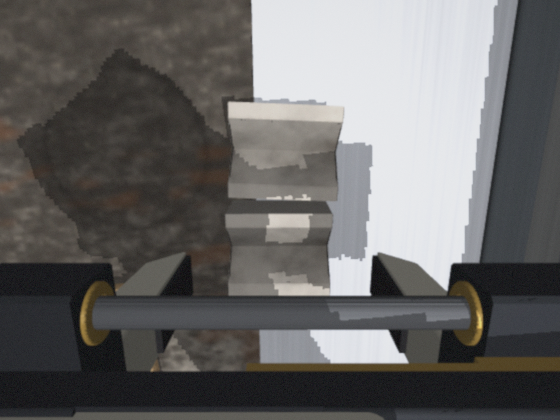

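Well centred. Descend the rest and close.

>>> {"name": "send_rows", "arguments": {"steps": [{"dx":0.005,"dy":0.02,"dz":-0.0015,"rx":0,"ry":-0.005,"rz":-0.011,"grip":92},{"dx":0,"dy":0.02,"dz":0,"rx":0,"ry":0,"rz":0,"grip":92},{"dx":0,"dy":0.01,"dz":0,"rx":0,"ry":0,"rz":0,"grip":92},{"dx":0,"dy":0,"dz":0,"rx":0,"ry":0,"rz":0,"grip":92}]}}

```text
time: 20.15
eef_pos: [0.5807, 0.0103, 0.0018]
tcp_rot: [[-0.994, 0.012, -0.111], [0.111, -0.004, -0.994], [-0.012, -1.0, 0.002]]
force: [-1.4, 0.6, -0.5]
finger_gap: 0.921
```

```bash
python3 -c "
from h import *
go((.5747,.0115,-.018),-.11);show()"
```

```text
total d [ 0.0063  0.0197 -0.0005] r [-0.002 -0.001 -0.012] n 1
per [ 0.0063  0.0197 -0.0005] [-0.002 -0.001 -0.012]
q [0.44, 0.71, -0.68, 1.86, 0.63, 0.78, -2.25] t 20.15
t 20.15 pos [0.5807 0.0103 0.0018] F [-1.4  0.6 -0.5] gap 0.921
[[-0.994, 0.012, -0.111], [0.111, -0.004, -0.994], [-0.012, -1.0, 0.002]] q [0.444, 0.711, -0.675, 1.86, 0.626, 0.782, -2.252]
```

>>> {"name": "send_rows", "arguments": {"steps": [{"dx":0.0065,"dy":0.012,"dz":-0.0005,"rx":-0.002,"ry":0,"rz":-0.012,"grip":92},{"dx":0.001,"dy":0.006,"dz":0,"rx":0,"ry":0,"rz":0,"grip":92},{"dx":0,"dy":0,"dz":0,"rx":0,"ry":0,"rz":0,"grip":92}]}}

```text
time: 20.4
eef_pos: [0.5755, 0.0116, -0.0139]
tcp_rot: [[-0.994, 0.004, -0.112], [0.112, -0.0, -0.994], [-0.004, -1.0, -0.0]]
force: [0.4, 0.4, -0.2]
finger_gap: 0.922
```

```bash
python3 -c "
from h import *
go((.5747,.0115,-.018),-.11);show()"
```

```text
total d [0.0009 0.0041 0.0002] r [ 0.    -0.002 -0.004] n 1
per [0.0009 0.0041 0.0002] [ 0.    -0.002 -0.004]
q [0.43, 0.73, -0.66, 1.87, 0.64, 0.76, -2.27] t 20.4
t 20.4 pos [ 0.5755  0.0116 -0.0139] F [ 0.4  0.4 -0.2] gap 0.922
[[-0.994, 0.004, -0.112], [0.112, -0.0, -0.994], [-0.004, -1.0, -0.0]] q [0.434, 0.733, -0.661, 1.868, 0.64, 0.761, -2.265]
```

>>> {"name": "send_rows", "arguments": {"steps": [{"dx":0,"dy":0.004,"dz":0,"rx":0,"ry":0,"rz":0,"grip":92},{"dx":0,"dy":0,"dz":0,"rx":0,"ry":0,"rz":0,"grip":0},{"dx":0,"dy":0,"dz":0,"rx":0,"ry":0,"rz":0,"grip":0},{"dx":0,"dy":0,"dz":0,"rx":0,"ry":0,"rz":0,"grip":0},{"dx":0,"dy":0,"dz":0,"rx":0,"ry":0,"rz":0,"grip":0},{"dx":0,"dy":0,"dz":0,"rx":0,"ry":0,"rz":0,"grip":0}]}}

```text
time: 20.9
eef_pos: [0.5766, 0.0116, -0.0167]
tcp_rot: [[-0.994, 0.006, -0.112], [0.112, -0.0, -0.994], [-0.006, -1.0, -0.0]]
force: [0.6, 0.1, -2.0]
finger_gap: 0.647
```

```bash
python3 -c "
from h import *
show()"
```

```text
t 20.9 pos [ 0.5766  0.0116 -0.0167] F [ 0.6  0.1 -2. ] gap 0.647
[[-0.994, 0.006, -0.112], [0.112, -0.0, -0.994], [-0.006, -1.0, -0.0]] q [0.431, 0.737, -0.657, 1.868, 0.644, 0.755, -2.269]
```

Gripped (0.647·92 ≈ 59.5 mm). Lift.

>>> {"name": "send_rows", "arguments": {"steps": [{"dx":0,"dy":-0.01,"dz":0,"rx":0,"ry":0,"rz":0,"grip":0},{"dx":0,"dy":-0.02,"dz":0,"rx":0,"ry":0,"rz":0,"grip":0},{"dx":0,"dy":-0.025,"dz":0,"rx":0,"ry":0,"rz":0,"grip":0},{"dx":0,"dy":-0.025,"dz":0,"rx":0,"ry":0,"rz":0,"grip":0},{"dx":0,"dy":-0.03,"dz":0,"rx":0,"ry":0,"rz":0,"grip":0},{"dx":0,"dy":-0.03,"dz":0,"rx":0,"ry":0,"rz":0,"grip":0}]}}

```text
time: 21.4
eef_pos: [0.5636, 0.0104, 0.1186]
tcp_rot: [[-0.994, -0.022, -0.11], [0.11, 0.0, -0.994], [0.022, -1.0, 0.002]]
force: [0.8, -0.4, -5.9]
finger_gap: 0.648
```

>>> {"name": "send_rows", "arguments": {"steps": [{"dx":0.025,"dy":0,"dz":-0.025,"rx":0,"ry":-0.1,"rz":0,"grip":0},{"dx":0.025,"dy":0,"dz":-0.025,"rx":0,"ry":-0.1,"rz":0,"grip":0},{"dx":0.025,"dy":0,"dz":-0.025,"rx":0,"ry":-0.1,"rz":0,"grip":0},{"dx":0,"dy":0,"dz":-0.03,"rx":0,"ry":-0.1,"rz":0,"grip":0},{"dx":0,"dy":0,"dz":-0.03,"rx":0,"ry":-0.1,"rz":0,"grip":0},{"dx":0,"dy":0,"dz":0,"rx":0,"ry":0,"rz":0,"grip":0}]}}

```text
time: 21.9
eef_pos: [0.4738, 0.1438, 0.1277]
tcp_rot: [[-0.919, -0.012, 0.395], [-0.395, -0.006, -0.919], [0.013, -1.0, 0.001]]
force: [-1.1, 1.2, -6.3]
finger_gap: 0.649
```

```bash
python3 -c "
from h import *
show();go((.36,.33,.16),-1.57,flip=-1);go((.48,.33,.16),1.57)"
```

```text
t 21.9 pos [0.4738 0.1438 0.1277] F [-1.1  1.2 -6.3] gap 0.649
[[-0.919, -0.012, 0.395], [-0.395, -0.006, -0.919], [0.013, -1.0, 0.001]] q [0.456, 0.475, -0.996, 1.975, 0.486, 0.966, -1.946]
total d [ 0.0313 -0.0321 -0.216 ] r [ 0.007 -1.165  0.012] n 12
per [ 0.0026 -0.0027 -0.018 ] [ 0.001 -0.097  0.001]
q [0.46, 0.48, -1.0, 1.98, 0.49, 0.97, -1.95] t 21.9
total d [-0.0789 -0.0335 -0.1686] r [ 0.007 -1.164  0.012] n 12
per [-0.0066 -0.0028 -0.014 ] [ 0.001 -0.097  0.001]
q [0.46, 0.48, -1.0, 1.98, 0.49, 0.97, -1.95] t 21.9
```

>>> {"name": "send_rows", "arguments": {"steps": [{"dx":0,"dy":-0.003,"dz":0,"rx":0,"ry":-0.1,"rz":0,"grip":0},{"dx":0,"dy":-0.003,"dz":0,"rx":0,"ry":-0.1,"rz":0,"grip":0},{"dx":0,"dy":-0.003,"dz":0,"rx":0,"ry":-0.1,"rz":0,"grip":0},{"dx":0,"dy":-0.003,"dz":0,"rx":0,"ry":-0.1,"rz":0,"grip":0},{"dx":0,"dy":-0.003,"dz":0,"rx":0,"ry":-0.1,"rz":0,"grip":0},{"dx":0,"dy":-0.003,"dz":0,"rx":0,"ry":-0.1,"rz":0,"grip":0},{"dx":0,"dy":-0.003,"dz":0,"rx":0,"ry":-0.1,"rz":0,"grip":0},{"dx":0,"dy":-0.003,"dz":0,"rx":0,"ry":-0.1,"rz":0,"grip":0},{"dx":0,"dy":0,"dz":0,"rx":0,"ry":-0.1,"rz":0,"grip":0},{"dx":0,"dy":0,"dz":0,"rx":0,"ry":-0.1,"rz":0,"grip":0},{"dx":0,"dy":0,"dz":0,"rx":0,"ry":-0.1,"rz":0,"grip":0},{"dx":0,"dy":0,"dz":0,"rx":0,"ry":0,"rz":0,"grip":0}]}}

```text
time: 22.9
eef_pos: [0.4613, 0.1397, 0.1517]
tcp_rot: [[-0.002, -0.025, 1.0], [-1.0, -0.021, -0.003], [0.021, -0.999, -0.025]]
force: [1.0, 0.4, -5.7]
finger_gap: 0.652
```

```bash
python3 -c "
from h import *
show();go((.48,.29,.17),1.57);grab('wrist','w20.png')"
```

```text
t 22.9 pos [0.4613 0.1397 0.1517] F [ 1.   0.4 -5.7] gap 0.652
[[-0.002, -0.025, 1.0], [-1.0, -0.021, -0.003], [0.021, -0.999, -0.025]] q [0.642, 0.598, -1.3, 1.965, 0.647, 1.128, -0.94]
total d [-0.1499 -0.0219  0.0178] r [ 0.025 -0.002  0.021] n 5
per [-0.03   -0.0044  0.0036] [ 0.005 -0.     0.004]
q [0.64, 0.6, -1.3, 1.97, 0.65, 1.13, -0.94] t 22.9
```

View pics/w20.png

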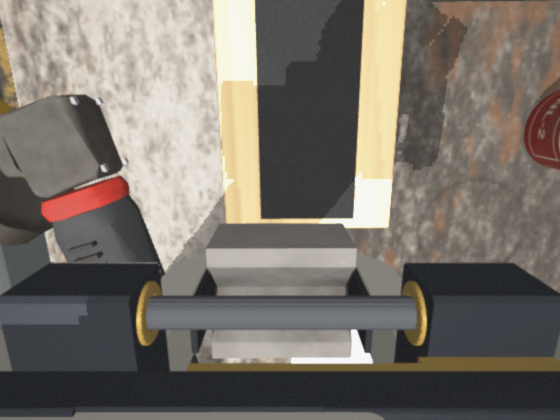

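>>> {"name": "send_rows", "arguments": {"steps": [{"dx":-0.03,"dy":-0.005,"dz":0.004,"rx":0.008,"ry":0,"rz":0.007,"grip":0},{"dx":-0.03,"dy":-0.004,"dz":0.004,"rx":0.008,"ry":0,"rz":0.007,"grip":0},{"dx":0,"dy":0,"dz":0,"rx":0,"ry":0,"rz":0,"grip":0}]}}

```text
time: 23.2
eef_pos: [0.4697, 0.1974, 0.1584]
tcp_rot: [[-0.025, -0.012, 1.0], [-1.0, -0.009, -0.026], [0.01, -1.0, -0.012]]
force: [-0.2, 0.4, -5.2]
finger_gap: 0.649
```

```bash
python3 -c "
from h import *
show()"
```

```text
t 23.2 pos [0.4697 0.1974 0.1584] F [-0.2  0.4 -5.2] gap 0.649
[[-0.025, -0.012, 1.0], [-1.0, -0.009, -0.026], [0.01, -1.0, -0.012]] q [0.504, 0.61, -1.266, 1.91, 0.646, 1.135, -1.045]
```

>>> {"name": "send_rows", "arguments": {"steps": [{"dx":-0.03,"dy":-0.005,"dz":0.003,"rx":0.008,"ry":0,"rz":0.007,"grip":0},{"dx":-0.03,"dy":-0.004,"dz":0.003,"rx":0.004,"ry":0,"rz":0.003,"grip":0},{"dx":-0.03,"dy":0,"dz":0.003,"rx":0,"ry":0,"rz":0,"grip":0},{"dx":-0.02,"dy":0,"dz":0,"rx":0,"ry":0,"rz":0,"grip":0},{"dx":0,"dy":0,"dz":0,"rx":0,"ry":0,"rz":0,"grip":0},{"dx":0,"dy":0,"dz":0,"rx":0,"ry":0,"rz":0,"grip":0}]}}

```text
time: 23.7
eef_pos: [0.4811, 0.3083, 0.1654]
tcp_rot: [[-0.048, -0.003, 0.999], [-0.999, -0.005, -0.048], [0.006, -1.0, -0.003]]
force: [0.7, -0.4, -6.5]
finger_gap: 0.653
```

```bash
python3 -c "
from h import *
show();grab('wrist','w21.png')"
```

```text
t 23.7 pos [0.4811 0.3083 0.1654] F [ 0.7 -0.4 -6.5] gap 0.653
[[-0.048, -0.003, 0.999], [-0.999, -0.005, -0.048], [0.006, -1.0, -0.003]] q [0.221, 0.67, -1.186, 1.765, 0.671, 1.187, -1.214]
```

View pics/w21.png

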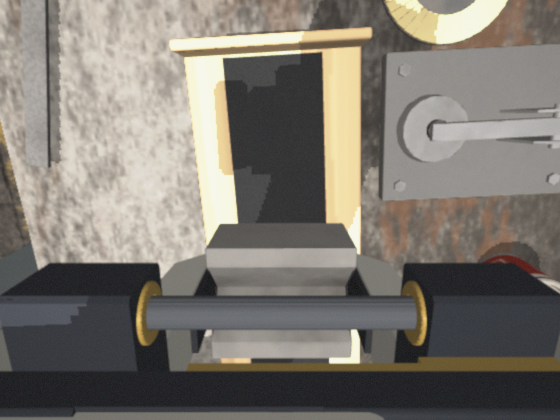

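```bash
python3 -c "
from h import *
P=cloud('wrist')
m=(P[...,2]>.014)&(P[...,2]<.027)
L=[];R=[]
for v in range(65,215,5):
    us=np.where(m[v,150:400])[0]+150
    # longest run
    g=np.split(us,np.where(np.diff(us)>3)[0]+1); g=max(g,key=len)
    L.append(P[v,g[0]]);R.append(P[v,g[-1]])
L=np.array(L);R=np.array(R)
for n,q in (('L',L),('R',R)):
    k=np.polyfit(q[:,1],q[:,0],1); res=q[:,0]-np.polyval(k,q[:,1]); ok=abs(res)<.004;k=np.polyfit(q[ok,1],q[ok,0],1); print(n,k,ok.sum(),np.polyval(k,[.3,.4]))
# end stop: z>.045
s=(P[...,2]>.048)&(P[...,2]<.066); s[:,:165]=0; s[:,380:]=0; s[75:]=0
q=P[s]; print(len(q)); c=cv2.minAreaRect((q[:,:2]*1000).astype(np.float32)); print(c, np.median(q[:,2]))
for u in (200,230,260,290,320,350):
    vs=np.where(s[:,u])[0]; print(u,vs.min() if len(vs) else None,vs.max() if len(vs) else None,[np.round(P[x,u],4).tolist() for x in (vs.min(),vs.max())] if len(vs) else '')
"

```

```text
L [-0.00799158  0.40852027] 30 [0.40612279 0.40532364]
R [-0.00325065  0.55508199] 30 [0.55410679 0.55378172]
2745
((479.1683654785156, 434.1164855957031), (149.8020477294922, 8.684460639953613), 0.4045259654521942) 0.05774406568643481
200 37 50 [[0.4275, 0.4376, 0.057], [0.425, 0.4299, 0.0496]]
230 36 48 [[0.4498, 0.437, 0.058], [0.4481, 0.43, 0.0505]]
260 34 46 [[0.4719, 0.437, 0.059], [0.471, 0.4301, 0.0518]]
290 32 45 [[0.4939, 0.4376, 0.057], [0.4937, 0.4302, 0.0481]]
320 30 43 [[0.5158, 0.4378, 0.0573], [0.5166, 0.4304, 0.0483]]
350 28 41 [[0.5374, 0.4376, 0.0593], [0.5392, 0.4305, 0.0494]]
```

```bash
python3 -c "
from h import *
go((.4797,.401,.06),1.576)"
```

```text
total d [-0.0928  0.1051 -0.0052] r [ 0.003 -0.053  0.005] n 5
per [-0.0186  0.021  -0.001 ] [ 0.001 -0.011  0.001]
q [0.22, 0.67, -1.19, 1.77, 0.67, 1.19, -1.21] t 23.75
```

>>> {"name": "send_rows", "arguments": {"steps": [{"dx":-0.022,"dy":0,"dz":-0.002,"rx":0,"ry":-0.018,"rz":0,"grip":0},{"dx":-0.025,"dy":0.01,"dz":-0.002,"rx":0,"ry":-0.018,"rz":0,"grip":0},{"dx":-0.025,"dy":0.02,"dz":0,"rx":0,"ry":-0.017,"rz":0,"grip":0},{"dx":-0.02,"dy":0.025,"dz":0,"rx":0,"ry":0,"rz":0,"grip":0},{"dx":0,"dy":0.02,"dz":0,"rx":0,"ry":0,"rz":0,"grip":0},{"dx":0,"dy":0.01,"dz":0,"rx":0,"ry":0,"rz":0,"grip":0},{"dx":0,"dy":0,"dz":0,"rx":0,"ry":0,"rz":0,"grip":0}]}}

```text
time: 24.33
eef_pos: [0.4837, 0.3908, 0.0752]
tcp_rot: [[-0.016, -0.002, 1.0], [-1.0, -0.014, -0.016], [0.014, -1.0, -0.002]]
force: [-0.1, -0.1, -6.6]
finger_gap: 0.649
```

```bash
python3 -c "
from h import *
show();go((.4797,.401,.03),1.576)"
```

```text
t 24.33 pos [0.4837 0.3908 0.0752] F [-0.1 -0.1 -6.6] gap 0.649
[[-0.016, -0.002, 1.0], [-1.0, -0.014, -0.016], [0.014, -1.0, -0.002]] q [-0.025, 0.834, -1.049, 1.696, 0.804, 1.118, -1.341]
total d [-0.0108  0.0451 -0.0041] r [ 0.002 -0.021  0.014] n 2
per [-0.0054  0.0225 -0.002 ] [ 0.001 -0.011  0.007]
q [-0.03, 0.83, -1.05, 1.7, 0.8, 1.12, -1.34] t 24.33
```

>>> {"name": "send_rows", "arguments": {"steps": [{"dx":-0.0105,"dy":0.01,"dz":-0.004,"rx":0.002,"ry":-0.021,"rz":0.014,"grip":0},{"dx":-0.002,"dy":0.018,"dz":0,"rx":0,"ry":0,"rz":0,"grip":0},{"dx":0,"dy":0.01,"dz":0,"rx":0,"ry":0,"rz":0,"grip":0},{"dx":0,"dy":0,"dz":0,"rx":0,"ry":0,"rz":0,"grip":0}]}}

```text
time: 24.67
eef_pos: [0.4825, 0.4004, 0.0355]
tcp_rot: [[-0.0, 0.002, 1.0], [-1.0, -0.0, -0.0], [0.0, -1.0, 0.002]]
force: [-0.6, 0.4, -6.0]
finger_gap: 0.65
```

```bash
python3 -c "
from h import *
show();go((.4797,.401,.004),1.576);grab('wrist','w22.png')"
```

```text
t 24.67 pos [0.4825 0.4004 0.0355] F [-0.6  0.4 -6. ] gap 0.65
[[-0.0, 0.002, 1.0], [-1.0, -0.0, -0.0], [0.0, -1.0, 0.002]] q [-0.054, 0.882, -1.012, 1.713, 0.856, 1.052, -1.365]
total d [-0.0007  0.0315 -0.0029] r [-0.002 -0.005  0.   ] n 1
per [-0.0007  0.0315 -0.0029] [-0.002 -0.005  0.   ]
q [-0.05, 0.88, -1.01, 1.71, 0.86, 1.05, -1.37] t 24.67
```

View pics/w22.png

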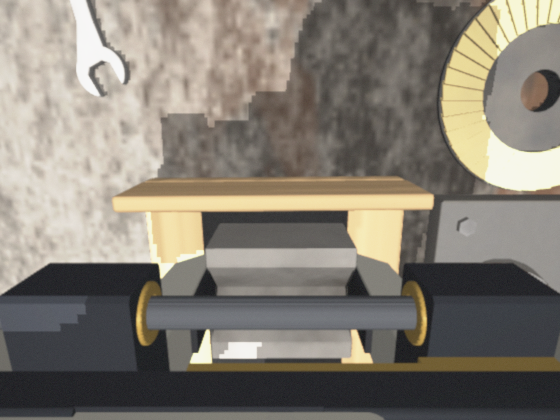

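>>> {"name": "send_rows", "arguments": {"steps": [{"dx":0,"dy":0.012,"dz":-0.003,"rx":0,"ry":-0.005,"rz":0,"grip":0},{"dx":0,"dy":0.012,"dz":0,"rx":0,"ry":0,"rz":0,"grip":0},{"dx":0,"dy":0.004,"dz":0,"rx":0,"ry":0,"rz":0,"grip":0},{"dx":0,"dy":0,"dz":0,"rx":0,"ry":0,"rz":0,"grip":0}]}}

```text
time: 25.05
eef_pos: [0.4813, 0.4004, 0.0069]
tcp_rot: [[0.003, 0.005, 1.0], [-1.0, 0.001, 0.003], [-0.001, -1.0, 0.005]]
force: [0.5, -0.2, -6.3]
finger_gap: 0.644
```

```bash
python3 -c "
from h import *
show();go((.4797,.401,.003),1.576)"
```

```text
t 25.05 pos [0.4813 0.4004 0.0069] F [ 0.5 -0.2 -6.3] gap 0.644
[[0.003, 0.005, 1.0], [-1.0, 0.001, 0.003], [-0.001, -1.0, 0.005]] q [-0.071, 0.913, -0.981, 1.727, 0.893, 1.011, -1.388]
total d [-0.0006  0.0039 -0.0016] r [-0.005 -0.002 -0.001] n 1
per [-0.0006  0.0039 -0.0016] [-0.005 -0.002 -0.001]
q [-0.07, 0.91, -0.98, 1.73, 0.89, 1.01, -1.39] t 25.05
```

>>> {"name": "send_rows", "arguments": {"steps": [{"dx":0,"dy":0.004,"dz":-0.0016,"rx":-0.005,"ry":0,"rz":0,"grip":0},{"dx":0,"dy":0.003,"dz":0,"rx":0,"ry":0,"rz":0,"grip":0},{"dx":0,"dy":0,"dz":0,"rx":0,"ry":0,"rz":0,"grip":0}]}}

```text
time: 25.3
eef_pos: [0.4796, 0.4008, 0.0018]
tcp_rot: [[0.003, 0.0, 1.0], [-1.0, 0.0, 0.003], [-0.0, -1.0, 0.0]]
force: [0.9, 0.1, -5.2]
finger_gap: 0.649
```

```bash
python3 -c "
from h import *
show()"
```

```text
t 25.3 pos [0.4796 0.4008 0.0018] F [ 0.9  0.1 -5.2] gap 0.649
[[0.003, 0.0, 1.0], [-1.0, 0.0, 0.003], [-0.0, -1.0, 0.0]] q [-0.074, 0.921, -0.978, 1.727, 0.896, 1.008, -1.391]
```

Within about a millimetre of touching; go until contact, then release.

>>> {"name": "send_rows", "arguments": {"steps": [{"dx":0,"dy":0.003,"dz":0,"rx":0,"ry":0,"rz":0,"grip":0},{"dx":0,"dy":0,"dz":0,"rx":0,"ry":0,"rz":0,"grip":0}]}}

```text
time: 25.47
eef_pos: [0.4802, 0.4016, 0.0021]
tcp_rot: [[0.003, 0.002, 1.0], [-1.0, 0.0, 0.003], [-0.0, -1.0, 0.002]]
force: [-0.2, 0.1, -6.4]
finger_gap: 0.651
```

>>> {"name": "send_rows", "arguments": {"steps": [{"dx":0,"dy":0.005,"dz":0,"rx":0,"ry":0,"rz":0,"grip":0},{"dx":0,"dy":0.002,"dz":0,"rx":0,"ry":0,"rz":0,"grip":0}]}}

```text
time: 25.63
eef_pos: [0.4811, 0.403, 0.0003]
tcp_rot: [[0.003, 0.006, 1.0], [-1.0, 0.0, 0.003], [-0.0, -1.0, 0.006]]
force: [-2.3, -5.7, 6.5]
finger_gap: 0.648
```

Contact (force rose from −6 to +6 N). Release.

>>> {"name": "send_rows", "arguments": {"steps": [{"dx":0,"dy":0,"dz":0,"rx":0,"ry":0,"rz":0,"grip":90},{"dx":0,"dy":0,"dz":0,"rx":0,"ry":0,"rz":0,"grip":90},{"dx":0,"dy":0,"dz":0,"rx":0,"ry":0,"rz":0,"grip":90},{"dx":0,"dy":0,"dz":0,"rx":0,"ry":0,"rz":0,"grip":90},{"dx":0,"dy":0,"dz":0,"rx":0,"ry":0,"rz":0,"grip":90},{"dx":0,"dy":-0.02,"dz":0,"rx":0,"ry":0,"rz":0,"grip":90},{"dx":0,"dy":-0.03,"dz":0,"rx":0,"ry":0,"rz":0,"grip":90},{"dx":0,"dy":-0.03,"dz":0,"rx":0,"ry":0,"rz":0,"grip":90},{"dx":0.02,"dy":-0.03,"dz":0,"rx":0,"ry":0,"rz":0,"grip":100},{"dx":0.03,"dy":-0.03,"dz":0,"rx":0,"ry":0,"rz":0,"grip":100},{"dx":0.035,"dy":-0.02,"dz":0,"rx":0,"ry":0,"rz":0,"grip":100},{"dx":0,"dy":0,"dz":0,"rx":0,"ry":0,"rz":0,"grip":100}]}}

```text
time: 26.63
eef_pos: [0.4807, 0.3196, 0.1648]
tcp_rot: [[0.007, 0.005, 1.0], [-1.0, 0.007, 0.007], [-0.007, -1.0, 0.005]]
force: [1.1, -1.0, -0.4]
finger_gap: 0.995
```

```bash
python3 -c "
from h import *
show();grab('wrist','w23.png');blocks((150,20,420,255),.047,.06)
P=cloud('wrist')"
```

```text
t 26.63 pos [0.4807 0.3196 0.1648] F [ 1.1 -1.  -0.4] gap 0.995
[[0.007, 0.005, 1.0], [-1.0, 0.007, 0.007], [-0.007, -1.0, 0.005]] q [0.213, 0.68, -1.197, 1.765, 0.686, 1.178, -1.181]
px [179, 51, 200, 14, 2606] c 0.4789 0.4341 wh 149.1 8.5 ang 0.4 z [0.0539 0.0577 0.0589]
px [243, 69, 78, 22, 1626] c 0.4814 0.4185 wh 59.9 15.0 ang 0.3 z [0.049  0.0535 0.0549]
px [244, 116, 76, 20, 1406] c 0.4815 0.3838 wh 60.0 14.7 ang 0.3 z [0.049  0.0535 0.0548]
```

View pics/w23.png

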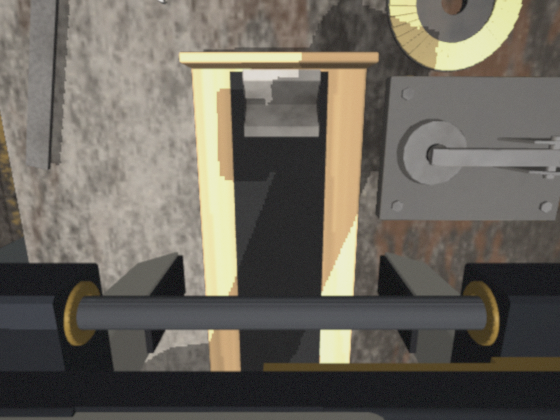

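>>> {"name": "send_rows", "arguments": {"steps": [{"dx":0,"dy":-0.01,"dz":0,"rx":0,"ry":0.11,"rz":0,"grip":100},{"dx":0,"dy":-0.01,"dz":0,"rx":0,"ry":0.11,"rz":0,"grip":100},{"dx":0,"dy":-0.01,"dz":0,"rx":0,"ry":0.11,"rz":0,"grip":100},{"dx":0,"dy":-0.01,"dz":0,"rx":0,"ry":0.11,"rz":0,"grip":100},{"dx":0,"dy":-0.01,"dz":0,"rx":0,"ry":0.11,"rz":0,"grip":100},{"dx":0,"dy":-0.01,"dz":0,"rx":0,"ry":0.11,"rz":0,"grip":100},{"dx":0,"dy":-0.01,"dz":0,"rx":0,"ry":0.11,"rz":0,"grip":100},{"dx":0,"dy":-0.01,"dz":0,"rx":0,"ry":0.11,"rz":0,"grip":100},{"dx":0,"dy":0,"dz":0,"rx":0,"ry":0.11,"rz":0,"grip":100},{"dx":0,"dy":0,"dz":0,"rx":0,"ry":0.11,"rz":0,"grip":100},{"dx":0,"dy":0,"dz":0,"rx":0,"ry":0.11,"rz":0,"grip":100},{"dx":0,"dy":0,"dz":0,"rx":0,"ry":0,"rz":0,"grip":100}]}}

```text
time: 27.68
eef_pos: [0.475, 0.3304, 0.2409]
tcp_rot: [[-0.95, -0.002, 0.313], [-0.313, 0.015, -0.949], [-0.003, -1.0, -0.015]]
force: [-0.9, -0.0, -0.1]
finger_gap: 0.999
```

```bash
python3 -c "
from h import *
show();go((.53,.0,.26),-.15)"
```

```text
t 27.68 pos [0.475  0.3304 0.2409] F [-0.9 -0.  -0.1] gap 0.999
[[-0.95, -0.002, 0.313], [-0.313, 0.015, -0.949], [-0.003, -1.0, -0.015]] q [0.094, 0.461, -0.983, 1.683, 0.395, 1.206, -2.232]
total d [ 0.0512 -0.0243  0.3306] r [0.016 0.469 0.001] n 10
per [ 0.0051 -0.0024  0.0331] [0.002 0.047 0.   ]
q [0.09, 0.46, -0.98, 1.68, 0.39, 1.21, -2.23] t 27.68
```

>>> {"name": "send_rows", "arguments": {"steps": [{"dx":0.005,"dy":-0.002,"dz":0.033,"rx":0,"ry":0,"rz":0,"grip":100},{"dx":0.005,"dy":-0.002,"dz":0.033,"rx":0,"ry":0,"rz":0,"grip":100},{"dx":0.005,"dy":-0.002,"dz":0.033,"rx":0,"ry":0,"rz":0,"grip":100},{"dx":0.005,"dy":-0.002,"dz":0.033,"rx":0,"ry":0,"rz":0,"grip":100},{"dx":0.005,"dy":-0.002,"dz":0.033,"rx":0,"ry":0,"rz":0,"grip":100},{"dx":0.005,"dy":-0.002,"dz":0.033,"rx":0,"ry":0,"rz":0,"grip":100},{"dx":0.005,"dy":-0.002,"dz":0.033,"rx":0,"ry":0,"rz":0,"grip":100},{"dx":0.005,"dy":-0.002,"dz":0.033,"rx":0,"ry":0,"rz":0,"grip":100},{"dx":0.005,"dy":-0.002,"dz":0.033,"rx":0,"ry":0,"rz":0,"grip":100},{"dx":0.005,"dy":-0.002,"dz":0.03,"rx":0,"ry":0,"rz":0,"grip":100}]}}

```text
time: 28.52
eef_pos: [0.5352, 0.0121, 0.2491]
tcp_rot: [[-0.925, -0.008, 0.381], [-0.381, 0.024, -0.924], [-0.001, -1.0, -0.026]]
force: [0.0, 0.4, 0.3]
finger_gap: 0.997
```

>>> {"name": "send_rows", "arguments": {"steps": [{"dx":0,"dy":0,"dz":0,"rx":0,"ry":0.1,"rz":0,"grip":100},{"dx":0,"dy":0,"dz":0,"rx":0,"ry":0.1,"rz":0,"grip":100},{"dx":0,"dy":0,"dz":0,"rx":0,"ry":0.1,"rz":0,"grip":100},{"dx":0,"dy":0,"dz":0,"rx":0,"ry":0.1,"rz":0,"grip":100},{"dx":0,"dy":0,"dz":0,"rx":0,"ry":0.07,"rz":0,"grip":100},{"dx":0,"dy":0,"dz":0,"rx":0,"ry":0,"rz":0,"grip":100}]}}

```text
time: 29.02
eef_pos: [0.537, 0.002, 0.2438]
tcp_rot: [[-0.996, -0.014, -0.092], [0.091, 0.024, -0.996], [0.016, -1.0, -0.023]]
force: [0.8, -0.1, 0.8]
finger_gap: 0.999
```

```bash
python3 -c "
from h import *
show();grab('wrist','w24.png');blocks((0,0,560,255),.0295,.042)"
```

```text
t 29.02 pos [0.537  0.002  0.2438] F [ 0.8 -0.1  0.8] gap 0.999
[[-0.996, -0.014, -0.092], [0.091, 0.024, -0.996], [0.016, -1.0, -0.023]] q [0.68, 0.348, -0.885, 1.761, 0.261, 1.176, -1.941]
px [434, 0, 83, 54, 3836] c 0.6683 -0.1901 wh 72.1 46.3 ang 83.5 z [0.0393 0.0403 0.0413]
px [88, 6, 26, 61, 365] c 0.6926 0.1719 wh 18.0 59.4 ang 62.6 z [0.0306 0.0352 0.0407]
px [250, 59, 60, 19, 905] c 0.6491 -0.001 wh 59.5 14.7 ang 81.1 z [0.0314 0.0355 0.037 ]
px [426, 58, 81, 61, 4211] c 0.6126 -0.184 wh 71.9 56.9 ang 83.6 z [0.0393 0.0403 0.0413]
px [248, 98, 59, 17, 807] c 0.6141 0.0045 wh 60.1 14.3 ang 81.3 z [0.0317 0.0355 0.0368]
px [419, 121, 76, 56, 3639] c 0.5528 -0.1775 wh 72.0 56.5 ang 83.7 z [0.0393 0.0404 0.0413]
px [547, 148, 13, 44, 423] c 0.5187 -0.2856 wh 47.9 12.6 ang 6.3 z [0.0314 0.0352 0.0379]
px [412, 181, 72, 49, 3071] c 0.4921 -0.171 wh 72.2 55.0 ang 83.9 z [0.0394 0.0404 0.0413]
```

View pics/w24.png

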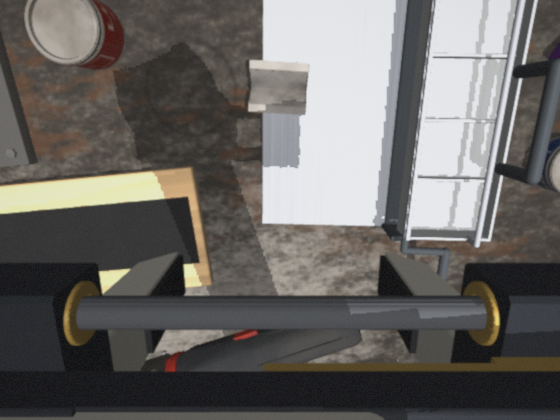

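```bash
python3 -c "
from h import *
go((.6316,.0018,.05),-.154)"
```

```text
total d [-0.0974  0.1924 -0.0034] r [0.023 0.066 0.017] n 7
per [-0.0139  0.0275 -0.0005] [0.003 0.009 0.002]
q [0.68, 0.35, -0.89, 1.76, 0.26, 1.18, -1.94] t 29.07
```

>>> {"name": "send_rows", "arguments": {"steps": [{"dx":-0.025,"dy":0.022,"dz":0,"rx":0.006,"ry":0.017,"rz":0.004,"grip":92},{"dx":-0.025,"dy":0.028,"dz":-0.001,"rx":0.006,"ry":0.017,"rz":0.004,"grip":92},{"dx":-0.025,"dy":0.028,"dz":-0.001,"rx":0.006,"ry":0.017,"rz":0.004,"grip":92},{"dx":-0.02,"dy":0.028,"dz":-0.001,"rx":0.006,"ry":0.017,"rz":0.004,"grip":92},{"dx":0,"dy":0.028,"dz":0,"rx":0,"ry":0,"rz":0,"grip":92},{"dx":0,"dy":0.025,"dz":0,"rx":0,"ry":0,"rz":0,"grip":92},{"dx":0,"dy":0.01,"dz":0,"rx":0,"ry":0,"rz":0,"grip":92},{"dx":0,"dy":0,"dz":0,"rx":0,"ry":0,"rz":0,"grip":92}]}}

```text
time: 29.73
eef_pos: [0.6383, 0.0009, 0.0652]
tcp_rot: [[-0.993, 0.004, -0.118], [0.118, -0.003, -0.993], [-0.004, -1.0, 0.002]]
force: [-0.5, -0.4, -0.6]
finger_gap: 0.921
```

```bash
python3 -c "
from h import *
show();go((.6316,.0018,.03),-.154)"
```

```text
t 29.73 pos [0.6383 0.0009 0.0652] F [-0.5 -0.4 -0.6] gap 0.921
[[-0.993, 0.004, -0.118], [0.118, -0.003, -0.993], [-0.004, -1.0, 0.002]] q [0.451, 0.706, -0.705, 1.679, 0.544, 0.958, -2.146]
total d [ 0.0069  0.0352 -0.0002] r [-0.002  0.036 -0.004] n 2
per [ 0.0035  0.0176 -0.0001] [-0.001  0.018 -0.002]
q [0.45, 0.71, -0.71, 1.68, 0.54, 0.96, -2.15] t 29.73
```

>>> {"name": "send_rows", "arguments": {"steps": [{"dx":0.007,"dy":0.012,"dz":0,"rx":-0.002,"ry":0.036,"rz":-0.004,"grip":92},{"dx":0,"dy":0.02,"dz":0,"rx":0,"ry":0,"rz":0,"grip":92},{"dx":0.002,"dy":0.016,"dz":0,"rx":0,"ry":0,"rz":0,"grip":92},{"dx":0,"dy":0,"dz":0,"rx":0,"ry":0,"rz":0,"grip":92}]}}

```text
time: 30.07
eef_pos: [0.6315, 0.0041, 0.0198]
tcp_rot: [[-0.989, 0.004, -0.145], [0.145, 0.002, -0.989], [-0.004, -1.0, -0.002]]
force: [-0.9, 0.2, -0.1]
finger_gap: 0.919
```

```bash
python3 -c "
from h import *
show();go((.6316,.0018,-.017),-.154);grab('wrist','w25.png')"
```

```text
t 30.07 pos [0.6315 0.0041 0.0198] F [-0.9  0.2 -0.1] gap 0.919
[[-0.989, 0.004, -0.145], [0.145, 0.002, -0.989], [-0.004, -1.0, -0.002]] q [0.427, 0.752, -0.667, 1.716, 0.58, 0.877, -2.206]
total d [-0.0003  0.0368  0.0024] r [ 0.002  0.009 -0.004] n 2
per [-0.0002  0.0184  0.0012] [ 0.001  0.004 -0.002]
q [0.43, 0.75, -0.67, 1.72, 0.58, 0.88, -2.21] t 30.07
```

View pics/w25.png

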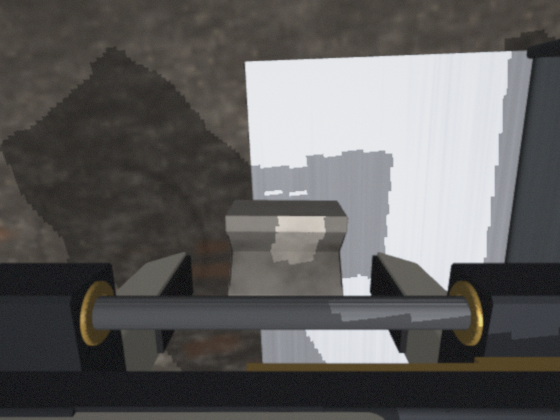

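>>> {"name": "send_rows", "arguments": {"steps": [{"dx":0,"dy":0.018,"dz":0.0024,"rx":0,"ry":0.009,"rz":-0.004,"grip":92},{"dx":0.002,"dy":0.014,"dz":0,"rx":0,"ry":0,"rz":0,"grip":92},{"dx":0,"dy":0.003,"dz":0,"rx":0,"ry":0,"rz":0,"grip":92},{"dx":0,"dy":0,"dz":0,"rx":0,"ry":0,"rz":0,"grip":92}]}}

```text
time: 30.45
eef_pos: [0.6358, 0.0026, -0.0095]
tcp_rot: [[-0.988, 0.012, -0.152], [0.152, 0.003, -0.988], [-0.011, -1.0, -0.004]]
force: [0.5, 0.7, 0.3]
finger_gap: 0.923
```

```bash
python3 -c "
from h import *
show();go((.6316,.0018,-.017),-.154)"
```

```text
t 30.45 pos [ 0.6358  0.0026 -0.0095] F [0.5 0.7 0.3] gap 0.923
[[-0.988, 0.012, -0.152], [0.152, 0.003, -0.988], [-0.011, -1.0, -0.004]] q [0.41, 0.791, -0.638, 1.719, 0.611, 0.826, -2.232]
total d [0.0041 0.0075 0.0014] r [ 0.004  0.001 -0.011] n 1
per [0.0041 0.0075 0.0014] [ 0.004  0.001 -0.011]
q [0.41, 0.79, -0.64, 1.72, 0.61, 0.83, -2.23] t 30.45
```

>>> {"name": "send_rows", "arguments": {"steps": [{"dx":0.004,"dy":0.0075,"dz":0.0014,"rx":0.004,"ry":0,"rz":-0.011,"grip":92},{"dx":0,"dy":0.002,"dz":0,"rx":0,"ry":0,"rz":0,"grip":92},{"dx":0,"dy":0,"dz":0,"rx":0,"ry":0,"rz":0,"grip":0},{"dx":0,"dy":0,"dz":0,"rx":0,"ry":0,"rz":0,"grip":0},{"dx":0,"dy":0,"dz":0,"rx":0,"ry":0,"rz":0,"grip":0},{"dx":0,"dy":0,"dz":0,"rx":0,"ry":0,"rz":0,"grip":0},{"dx":0,"dy":0,"dz":0,"rx":0,"ry":0,"rz":0,"grip":0}]}}

```text
time: 31.03
eef_pos: [0.6328, 0.0021, -0.018]
tcp_rot: [[-0.988, 0.002, -0.151], [0.151, 0.0, -0.988], [-0.002, -1.0, -0.0]]
force: [-0.5, -0.7, -2.3]
finger_gap: 0.65
```

```bash
python3 -c "
from h import *
show()"
```

```text
t 31.03 pos [ 0.6328  0.0021 -0.018 ] F [-0.5 -0.7 -2.3] gap 0.65
[[-0.988, 0.002, -0.151], [0.151, 0.0, -0.988], [-0.002, -1.0, -0.0]] q [0.404, 0.805, -0.631, 1.718, 0.617, 0.826, -2.235]
```

>>> {"name": "send_rows", "arguments": {"steps": [{"dx":0,"dy":-0.01,"dz":0,"rx":0,"ry":0,"rz":0,"grip":0},{"dx":0,"dy":-0.02,"dz":0,"rx":0,"ry":0,"rz":0,"grip":0},{"dx":0,"dy":-0.025,"dz":0,"rx":0,"ry":0,"rz":0,"grip":0},{"dx":0,"dy":-0.025,"dz":0,"rx":0,"ry":0,"rz":0,"grip":0},{"dx":0,"dy":-0.03,"dz":0,"rx":0,"ry":0,"rz":0,"grip":0},{"dx":0,"dy":-0.03,"dz":0,"rx":0,"ry":0,"rz":0,"grip":0},{"dx":0,"dy":-0.03,"dz":0,"rx":0,"ry":0,"rz":0,"grip":0}]}}

```text
time: 31.62
eef_pos: [0.6193, 0.0003, 0.1465]
tcp_rot: [[-0.988, -0.029, -0.149], [0.15, -0.0, -0.989], [0.029, -1.0, 0.004]]
force: [0.2, -0.7, -5.6]
finger_gap: 0.646
```

>>> {"name": "send_rows", "arguments": {"steps": [{"dx":0.03,"dy":0,"dz":-0.02,"rx":0,"ry":-0.1,"rz":0,"grip":0},{"dx":0.03,"dy":0,"dz":-0.02,"rx":0,"ry":-0.1,"rz":0,"grip":0},{"dx":0.03,"dy":0,"dz":-0.02,"rx":0,"ry":-0.1,"rz":0,"grip":0},{"dx":0.02,"dy":0,"dz":-0.03,"rx":0,"ry":-0.1,"rz":0,"grip":0},{"dx":0.01,"dy":0,"dz":-0.03,"rx":0,"ry":-0.1,"rz":0,"grip":0},{"dx":0,"dy":0,"dz":-0.03,"rx":0,"ry":-0.1,"rz":0,"grip":0},{"dx":0,"dy":0,"dz":0,"rx":0,"ry":0,"rz":0,"grip":0}]}}

```text
time: 32.2
eef_pos: [0.4768, 0.1455, 0.1577]
tcp_rot: [[-0.89, -0.017, 0.455], [-0.455, -0.009, -0.891], [0.019, -1.0, -0.0]]
force: [0.1, 1.7, -5.2]
finger_gap: 0.648
```

```bash
python3 -c "
from h import *
show();go((.48,.25,.17),1.57)"
```

```text
t 32.2 pos [0.4768 0.1455 0.1577] F [ 0.1  1.7 -5.2] gap 0.648
[[-0.89, -0.017, 0.455], [-0.455, -0.009, -0.891], [0.019, -1.0, -0.0]] q [0.473, 0.44, -1.017, 1.936, 0.436, 1.028, -1.84]
total d [-0.0501 -0.0133 -0.0916] r [ 0.011 -1.098  0.017] n 11
per [-0.0046 -0.0012 -0.0083] [ 0.001 -0.1    0.002]
q [0.47, 0.44, -1.02, 1.94, 0.44, 1.03, -1.84] t 32.2
```

Translate first to +y (keeps joint 3 away from its limit), then rotate.

>>> {"name": "send_rows", "arguments": {"steps": [{"dx":-0.012,"dy":-0.003,"dz":-0.023,"rx":0,"ry":0,"rz":0,"grip":0},{"dx":-0.012,"dy":-0.003,"dz":-0.023,"rx":0,"ry":0,"rz":0,"grip":0},{"dx":-0.012,"dy":-0.003,"dz":-0.023,"rx":0,"ry":0,"rz":0,"grip":0},{"dx":-0.012,"dy":-0.003,"dz":-0.023,"rx":0,"ry":0,"rz":0,"grip":0},{"dx":-0.012,"dy":-0.003,"dz":-0.023,"rx":0,"ry":0,"rz":0,"grip":0},{"dx":0,"dy":0,"dz":0,"rx":0,"ry":0,"rz":0,"grip":0}]}}

```text
time: 32.7
eef_pos: [0.4721, 0.2764, 0.1706]
tcp_rot: [[-0.891, -0.023, 0.454], [-0.454, -0.017, -0.891], [0.028, -1.0, 0.004]]
force: [-0.2, 2.5, -4.7]
finger_gap: 0.649
```

>>> {"name": "send_rows", "arguments": {"steps": [{"dx":0,"dy":-0.001,"dz":0,"rx":0.001,"ry":-0.1,"rz":0.001,"grip":0},{"dx":0,"dy":-0.001,"dz":0,"rx":0.001,"ry":-0.1,"rz":0.001,"grip":0},{"dx":0,"dy":-0.001,"dz":0,"rx":0.001,"ry":-0.1,"rz":0.001,"grip":0},{"dx":0,"dy":-0.001,"dz":0,"rx":0.001,"ry":-0.1,"rz":0.001,"grip":0},{"dx":0,"dy":-0.001,"dz":0,"rx":0.001,"ry":-0.1,"rz":0.001,"grip":0},{"dx":0,"dy":-0.001,"dz":0,"rx":0.001,"ry":-0.1,"rz":0.001,"grip":0},{"dx":0,"dy":-0.001,"dz":0,"rx":0.001,"ry":-0.1,"rz":0.001,"grip":0},{"dx":0,"dy":-0.001,"dz":0,"rx":0.001,"ry":-0.1,"rz":0.001,"grip":0},{"dx":0,"dy":-0.001,"dz":0,"rx":0.001,"ry":-0.1,"rz":0.001,"grip":0},{"dx":0,"dy":-0.001,"dz":0,"rx":0.001,"ry":-0.1,"rz":0.001,"grip":0},{"dx":0,"dy":-0.001,"dz":0,"rx":0.001,"ry":-0.1,"rz":0.001,"grip":0},{"dx":0,"dy":0,"dz":0,"rx":0,"ry":0,"rz":0,"grip":0}]}}

```text
time: 33.7
eef_pos: [0.4652, 0.2706, 0.1804]
tcp_rot: [[0.059, -0.016, 0.998], [-0.998, -0.027, 0.059], [0.026, -1.0, -0.018]]
force: [0.2, 0.4, -6.4]
finger_gap: 0.647
```

```bash
python3 -c "
from h import *
show();go((.4797,.345,.06),1.576);grab('wrist','w26.png')"
```

```text
t 33.7 pos [0.4652 0.2706 0.1804] F [ 0.2  0.4 -6.4] gap 0.647
[[0.059, -0.016, 0.998], [-0.998, -0.027, 0.059], [0.026, -1.0, -0.018]] q [0.326, 0.643, -1.263, 1.811, 0.658, 1.226, -1.084]
total d [-0.0765  0.1181  0.021 ] r [0.017 0.054 0.026] n 5
per [-0.0153  0.0236  0.0042] [0.003 0.011 0.005]
q [0.33, 0.64, -1.26, 1.81, 0.66, 1.23, -1.08] t 33.7
```

View pics/w26.png

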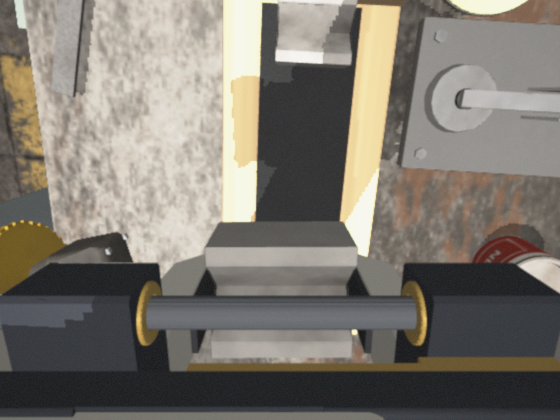

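>>> {"name": "send_rows", "arguments": {"steps": [{"dx":-0.022,"dy":0.01,"dz":0.006,"rx":0.004,"ry":0.013,"rz":0.007,"grip":0},{"dx":-0.022,"dy":0.02,"dz":0.005,"rx":0.004,"ry":0.013,"rz":0.007,"grip":0},{"dx":-0.02,"dy":0.025,"dz":0.005,"rx":0.004,"ry":0.013,"rz":0.006,"grip":0},{"dx":-0.01,"dy":0.025,"dz":0.004,"rx":0.004,"ry":0.013,"rz":0.006,"grip":0},{"dx":0,"dy":0.025,"dz":0,"rx":0,"ry":0,"rz":0,"grip":0},{"dx":0,"dy":0.01,"dz":0,"rx":0,"ry":0,"rz":0,"grip":0},{"dx":0,"dy":0,"dz":0,"rx":0,"ry":0,"rz":0,"grip":0}]}}

```text
time: 34.33
eef_pos: [0.4856, 0.3425, 0.0594]
tcp_rot: [[-0.032, 0.002, 0.999], [-0.999, -0.004, -0.032], [0.004, -1.0, 0.002]]
force: [-0.2, -0.3, -5.4]
finger_gap: 0.649
```

```bash
python3 -c "
from h import *
show();go((.4797,.345,.03),1.576)"
```

```text
t 34.33 pos [0.4856 0.3425 0.0594] F [-0.2 -0.3 -5.4] gap 0.649
[[-0.032, 0.002, 0.999], [-0.999, -0.004, -0.032], [0.004, -1.0, 0.002]] q [0.075, 0.817, -1.055, 1.787, 0.824, 1.053, -1.328]
total d [-0.0024  0.0293 -0.006 ] r [-0.002 -0.037  0.004] n 1
per [-0.0024  0.0293 -0.006 ] [-0.002 -0.037  0.004]
q [0.08, 0.82, -1.06, 1.79, 0.82, 1.05, -1.33] t 34.33
```

>>> {"name": "send_rows", "arguments": {"steps": [{"dx":-0.002,"dy":0.008,"dz":-0.006,"rx":-0.002,"ry":-0.037,"rz":0.004,"grip":0},{"dx":0,"dy":0.016,"dz":0,"rx":0,"ry":0,"rz":0,"grip":0},{"dx":0,"dy":0.01,"dz":0,"rx":0,"ry":0,"rz":0,"grip":0},{"dx":0,"dy":0,"dz":0,"rx":0,"ry":0,"rz":0,"grip":0}]}}

```text
time: 34.67
eef_pos: [0.4808, 0.3442, 0.0254]
tcp_rot: [[0.004, 0.003, 1.0], [-1.0, 0.001, 0.004], [-0.001, -1.0, 0.003]]
force: [-0.0, -0.3, -5.9]
finger_gap: 0.647
```

```bash
python3 -c "
from h import *
show();go((.4797,.345,.003),1.576);grab('wrist','w27.png')"
```

```text
t 34.67 pos [0.4808 0.3442 0.0254] F [-0.  -0.3 -5.9] gap 0.647
[[0.004, 0.003, 1.0], [-1.0, 0.001, 0.004], [-0.001, -1.0, 0.003]] q [0.055, 0.857, -1.024, 1.811, 0.876, 1.002, -1.334]
total d [-0.0008  0.0224 -0.0012] r [-0.003 -0.002 -0.001] n 1
per [-0.0008  0.0224 -0.0012] [-0.003 -0.002 -0.001]
q [0.05, 0.86, -1.02, 1.81, 0.88, 1.0, -1.33] t 34.67
```

View pics/w27.png

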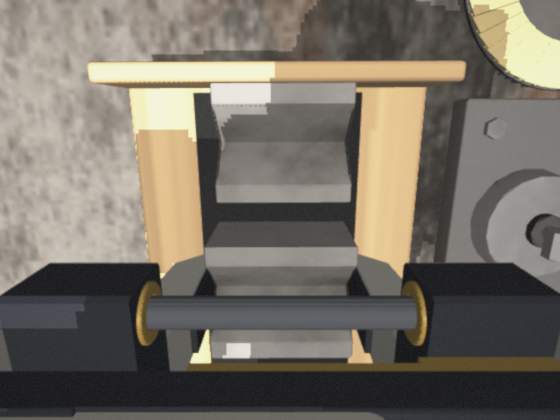

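>>> {"name": "send_rows", "arguments": {"steps": [{"dx":0,"dy":0.012,"dz":-0.001,"rx":-0.003,"ry":0,"rz":0,"grip":0},{"dx":0,"dy":0.01,"dz":0,"rx":0,"ry":0,"rz":0,"grip":0},{"dx":0,"dy":0.003,"dz":0,"rx":0,"ry":0,"rz":0,"grip":0}]}}

```text
time: 34.97
eef_pos: [0.4825, 0.3452, 0.0014]
tcp_rot: [[0.001, 0.004, 1.0], [-1.0, 0.003, 0.001], [-0.003, -1.0, 0.004]]
force: [-0.6, -0.7, -5.8]
finger_gap: 0.649
```

>>> {"name": "send_rows", "arguments": {"steps": [{"dx":0,"dy":0.004,"dz":0,"rx":0,"ry":0,"rz":0,"grip":0},{"dx":0,"dy":0,"dz":0,"rx":0,"ry":0,"rz":0,"grip":0}]}}

```text
time: 35.13
eef_pos: [0.4829, 0.346, -0.0004]
tcp_rot: [[0.001, 0.005, 1.0], [-1.0, 0.003, 0.001], [-0.003, -1.0, 0.005]]
force: [-0.4, 0.3, -6.3]
finger_gap: 0.651
```

>>> {"name": "send_rows", "arguments": {"steps": [{"dx":0,"dy":0.005,"dz":-0.003,"rx":0,"ry":0,"rz":0,"grip":0},{"dx":0,"dy":0.002,"dz":0,"rx":0,"ry":0,"rz":0,"grip":0}]}}

```text
time: 35.3
eef_pos: [0.4839, 0.3473, -0.002]
tcp_rot: [[-0.001, 0.013, 1.0], [-1.0, 0.003, -0.001], [-0.003, -1.0, 0.013]]
force: [-5.3, -3.3, 5.2]
finger_gap: 0.646
```

Contact. Release and retreat.

>>> {"name": "send_rows", "arguments": {"steps": [{"dx":0,"dy":0,"dz":0,"rx":0,"ry":0,"rz":0,"grip":90},{"dx":0,"dy":0,"dz":0,"rx":0,"ry":0,"rz":0,"grip":90},{"dx":0,"dy":0,"dz":0,"rx":0,"ry":0,"rz":0,"grip":90},{"dx":0,"dy":0,"dz":0,"rx":0,"ry":0,"rz":0,"grip":90},{"dx":0,"dy":0,"dz":0,"rx":0,"ry":0,"rz":0,"grip":90},{"dx":0,"dy":-0.02,"dz":0,"rx":0,"ry":0,"rz":0,"grip":90},{"dx":0,"dy":-0.03,"dz":0,"rx":0,"ry":0,"rz":0,"grip":90},{"dx":0,"dy":-0.03,"dz":0,"rx":0,"ry":0,"rz":0,"grip":90},{"dx":0.02,"dy":-0.03,"dz":0,"rx":0,"ry":0,"rz":0,"grip":100},{"dx":0.02,"dy":-0.03,"dz":0,"rx":0,"ry":0,"rz":0,"grip":100},{"dx":0.02,"dy":-0.03,"dz":0,"rx":0,"ry":0,"rz":0,"grip":100},{"dx":0,"dy":0,"dz":0,"rx":0,"ry":0,"rz":0,"grip":100}]}}

```text
time: 36.3
eef_pos: [0.4806, 0.2889, 0.1734]
tcp_rot: [[0.004, 0.012, 1.0], [-1.0, 0.008, 0.004], [-0.008, -1.0, 0.012]]
force: [0.9, 0.4, -0.4]
finger_gap: 0.998
```

```bash
python3 -c "
from h import *
show();grab('wrist','w28.png');blocks((150,20,420,255),.045,.06);grab('top','t28.png');grab('scene','s28.png')"
```

```text
t 36.3 pos [0.4806 0.2889 0.1734] F [ 0.9  0.4 -0.4] gap 0.998
[[0.004, 0.012, 1.0], [-1.0, 0.008, 0.004], [-0.008, -1.0, 0.012]] q [0.3, 0.65, -1.235, 1.803, 0.673, 1.172, -1.143]
px [182, 20, 192, 29, 2597] c 0.4793 0.4217 wh 147.0 18.2 ang 0.2 z [0.0473 0.0531 0.0553]
px [244, 69, 76, 23, 1636] c 0.4822 0.3886 wh 60.0 17.1 ang 0.3 z [0.0471 0.0532 0.0548]
px [247, 103, 74, 22, 1550] c 0.484 0.3623 wh 59.8 16.7 ang 0.2 z [0.0472 0.0533 0.0548]
px [248, 143, 72, 22, 1484] c 0.4842 0.3299 wh 60.1 17.0 ang 0.3 z [0.0471 0.0531 0.0548]
```

View pics/w28.png

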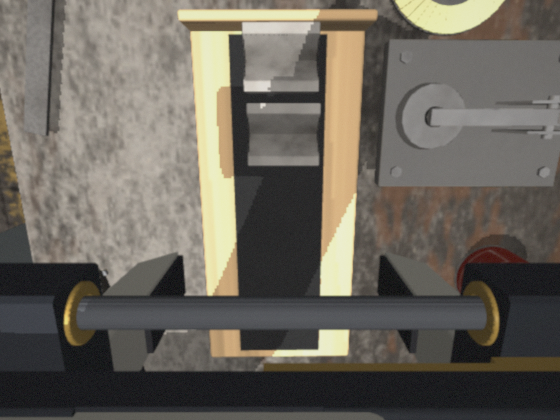

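View pics/t28.png

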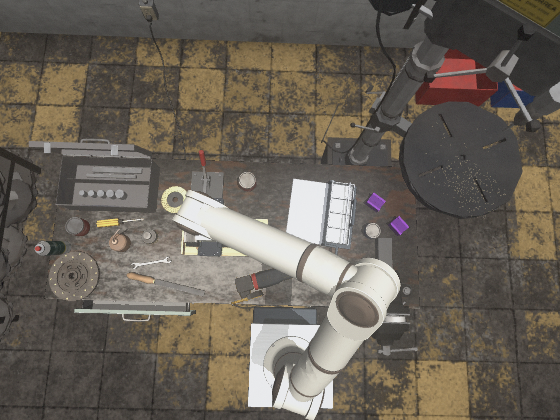

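View pics/s28.png

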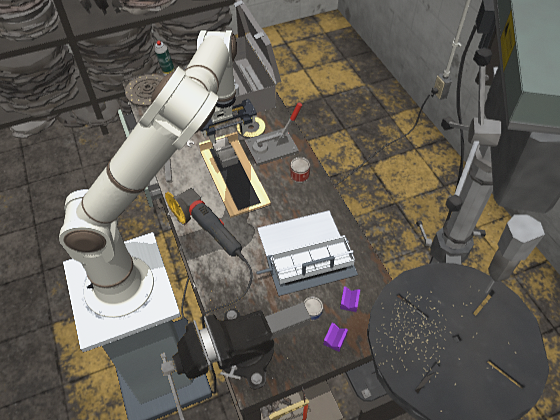

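```bash
python3 -c "
from h import *
a=cv2.imread('pics/top0.png')[155:265,270:360]; b=cv2.imread('pics/t28.png')[155:265,270:360]
cv2.imwrite('pics/cmp.png',np.hstack([cv2.resize(x,None,fx=4.4,fy=4.4,interpolation=cv2.INTER_CUBIC) for x in (a,b)]))
crop('top',165,165,325,285,5,'tc28.png');blocks((165,200,285,265),.045,.06,n='top')
P=cloud('top')
for u,v in [(336,252),(336,256),(351,215),(330,190)]: print(u,v,np.round(P[v,u],3))
"
```

```text
336 252 [ 0.426 -0.159  0.07 ]
336 256 [ 0.362 -0.046  0.73 ]
351 215 [ 0.573 -0.22   0.062]
330 190 [ 0.677 -0.14   0.04 ]
```

View pics/cmp.png

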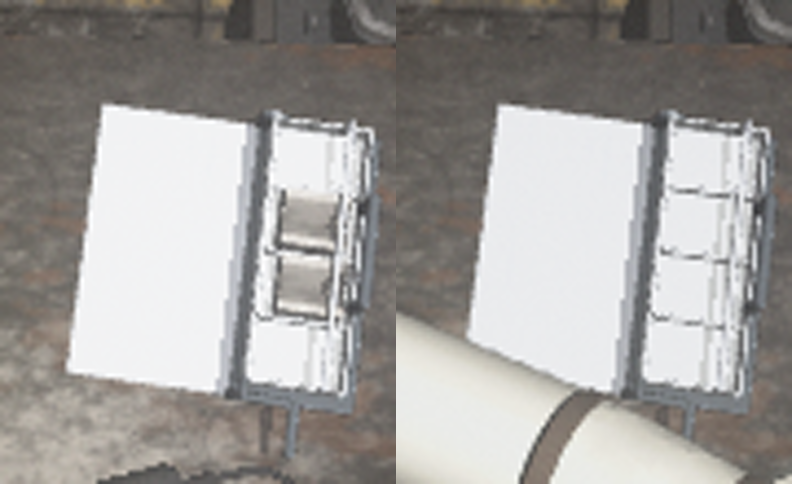

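View pics/tc28.png

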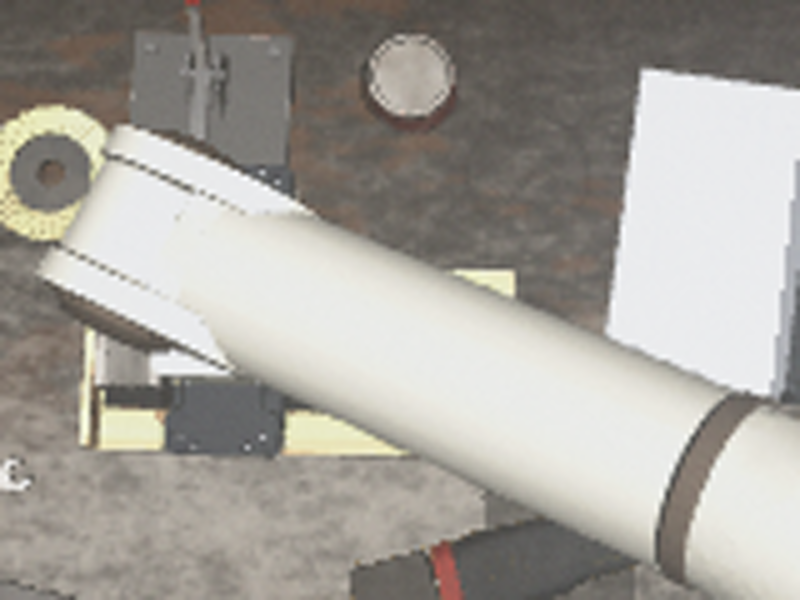

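>>> {"name": "send_rows", "arguments": {"steps": [{"dx":0.02,"dy":-0.03,"dz":0,"rx":0,"ry":0,"rz":0,"grip":100},{"dx":0.02,"dy":-0.03,"dz":0,"rx":0,"ry":0,"rz":0,"grip":100},{"dx":0,"dy":0,"dz":0,"rx":0,"ry":0,"rz":0,"grip":100},{"dx":0,"dy":0,"dz":0,"rx":0,"ry":0,"rz":0,"grip":100},{"dx":0,"dy":0,"dz":0,"rx":0,"ry":0,"rz":0,"grip":100}]}}

```text
time: 36.87
eef_pos: [0.4733, 0.2512, 0.2233]
tcp_rot: [[0.015, -0.004, 1.0], [-1.0, 0.007, 0.015], [-0.007, -1.0, -0.004]]
force: [-0.2, -0.8, -0.2]
finger_gap: 0.999
```

```bash
python3 -c "
from h import *
show();grab('wrist','w29.png');blocks((150,5,420,255),.0495,.07)"
```

```text
t 36.87 pos [0.4733 0.2512 0.2233] F [-0.2 -0.8 -0.2] gap 0.999
[[0.015, -0.004, 1.0], [-1.0, 0.007, 0.015], [-0.007, -1.0, -0.004]] q [0.442, 0.582, -1.328, 1.794, 0.589, 1.248, -1.033]
px [261, 35, 66, 16, 968] c 0.4822 0.3864 wh 58.9 13.2 ang 0.2 z [0.0513 0.0537 0.0549]
px [263, 61, 66, 16, 981] c 0.4843 0.3646 wh 59.6 12.8 ang 0.5 z [0.051  0.0537 0.0549]
px [263, 104, 64, 15, 831] c 0.4844 0.3274 wh 59.6 12.8 ang 0.2 z [0.0513 0.0538 0.055 ]
```

View pics/w29.png

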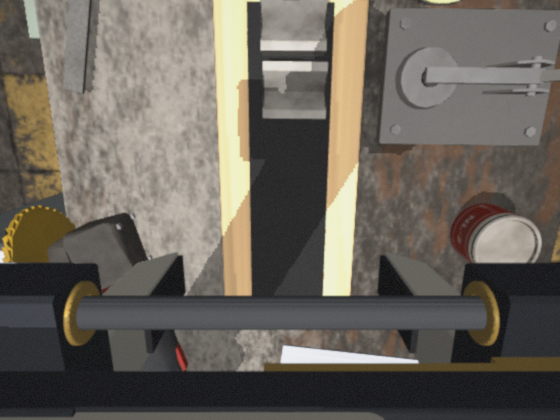

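```bash
python3 -c "
from h import *
print(arm.finish_job())"
```

```text
the job is handed in; nothing more can be done
None
```

The job is handed in at about 37 s of the 210 s allowed. Only two V-blocks were present in this run, and both are on the shelf. `finish_job` gives no verdict, so the state below is from my own last checks.

**What I did:** I lowered the gate by its lug and tipped the pan by its handle. Both blocks slid out, so I stopped at about 0.63–0.65 rad, short of the suggested 0.75; step 2 needs 0.5. I then let the pan back down level and shut the gate. The blocks went onto the rubber strip one after the other, with their grooves across the shelf.

**Last checks before handing in:**

| Check | Measured |
|---|---|
| First block to end stop | 0–4 mm gap |
| Gap between the two blocks | about 9 mm |
| Off the strip's middle line | about 2–3 mm (first) and 4–5 mm (second) |
| Block angles | within 0.01 rad |
| Top edges of the blocks | about 53–54 mm above the bench, so both stand upright on the board |
| Pan and gate | match the first picture; gate lug back where it started |
| Tins | looked unmoved in the pictures |
| Gripper | clear of everything |

**What went wrong or disagreed:**
- **Missed lug grip:** the first try closed on nothing. The fingertips sit about 28 mm behind the stated TCP, so I corrected for that in all later grasps.
- **First block's position:** its last reading was 3–4 mm closer to the stop than when I set it down. I can't say whether it moved or the measurement differed; either way it is within the limits.
- **Wire brush:** I never identified it for certain in the pictures. I worked nowhere else on the bench and felt no unexpected contact.

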